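Feel out the full stock case and park it at the angle stop

TASK

One of the three identical wooden cases holds a brass ingot and the other two are empty: find the full one by raising just the handle end of a case slightly (a centimetre or so) to feel its weight. Slide the full case along the bench, never lifting any case clear of it, and push it gently home into the corner of the steel angle stop, far end and right-hand side both flush against the bars and the handle end towards the robot. Leave the two empty cases where they stood, disturb nothing else, and let go.

Things in the scene. Friction and masses are not known exactly. Their poses are not given: they have to be found in the camera images.
- case_a_center (a point): centre of case_a, 20 mm above its underside. One of three identical shut wooden cases with brass corners, 116 mm long (x) x 80 wide (y) x 40 high. x points from the handle end to the far end, z up. Full: 0.5 to 0.8 kg in all; empty: 0.15 to 0.25 kg. Which is full changes every time and cannot be seen. The weight lies at mid-length.
- case_a_grip (a point): middle of the handle's black grip on case_a, the thing to hold: a block 10 mm thick (case's x), 50 long (y), 16 high, 72 mm above the bench, 45 mm from the centre towards the handle end. Its two thin legs are hinged on the lid about y (sprung upright, +-0.5 rad), so the case tips about its far edge while the grip is held. Weight felt at it then: 2.5 to 5 N if full, 0.6 to 1.7 N if empty.
- case_a_front (a point): middle of the lower edge of the handle end of case_a (on the bench at rest)
- case_a_back (a point): middle of the lower edge of the far end of case_a (on the bench at rest)
- stop_home (a point): where the centre of a case that is home in the stop lies: -58 mm in x, +40 mm in y from the stop's corner and 20 mm up; axes as the stop's. The case's axes are then parallel to these, its far end against one bar and its right-hand (-y) side against the other.
- case_b_center (a point): centre of case_b, 20 mm above its underside. One of three identical shut wooden cases with brass corners, 116 mm long (x) x 80 wide (y) x 40 high. x points from the handle end to the far end, z up. Full: 0.5 to 0.8 kg in all; empty: 0.15 to 0.25 kg. Which is full changes every time and cannot be seen. The weight lies at mid-length.
- case_b_grip (a point): middle of the handle's black grip on case_b, the thing to hold: a block 10 mm thick (case's x), 50 long (y), 16 high, 72 mm above the bench, 45 mm from the centre towards the handle end. Its two thin legs are hinged on the lid about y (sprung upright, +-0.5 rad), so the case tips about its far edge while the grip is held. Weight felt at it then: 2.5 to 5 N if full, 0.6 to 1.7 N if empty.
- case_b_front (a point): middle of the lower edge of the handle end of case_b (on the bench at rest)
- case_b_back (a point): middle of the lower edge of the far end of case_b (on the bench at rest)
- case_c_center (a point): centre of case_c, 20 mm above its underside. One of three identical shut wooden cases with brass corners, 116 mm long (x) x 80 wide (y) x 40 high. x points from the handle end to the far end, z up. Full: 0.5 to 0.8 kg in all; empty: 0.15 to 0.25 kg. Which is full changes every time and cannot be seen. The weight lies at mid-length.
- case_c_grip (a point): middle of the handle's black grip on case_c, the thing to hold: a block 10 mm thick (case's x), 50 long (y), 16 high, 72 mm above the bench, 45 mm from the centre towards the handle end. Its two thin legs are hinged on the lid about y (sprung upright, +-0.5 rad), so the case tips about its far edge while the grip is held. Weight felt at it then: 2.5 to 5 N if full, 0.6 to 1.7 N if empty.
- case_c_front (a point): middle of the lower edge of the handle end of case_c (on the bench at rest)
- case_c_back (a point): middle of the lower edge of the far end of case_c (on the bench at rest)
- stop: steel angle stop fixed to the bench: two bars 14 mm wide, 34 mm high. Origin: inner corner at bench height. One bar's inner face is x = 0 of its frame (bar from y = -14 to +90 mm), the other's is y = 0 (bar from x = -116 to +14 mm). The case goes on the -x, +y side. The stop may be turned up to 0.15 rad; its open side faces the robot and the left.
- bench_top (a point): a point on the bench top, in the lane described here; the green top is the plane z = 0. Cases slide on it with a friction coefficient of 0.4 to 1.2. The cases stand in a row across the bench, handle ends towards the robot; nearer to the robot than the row, a lane (case centres at x about 0.47 to 0.48) is free from y = 0.1 to the open side of the stop.
- glue_jar: brown glue jar with black lid, 42 mm wide, 54 mm high, bystander; origin at the centre of its underside
- dropper: small clear dropper bottle, 30 mm wide, 86 mm high, bystander; origin at the centre of its underside
- red_driver: screwdriver with red handle, 145 mm long, 20 mm high, bystander; origin at the centre of its underside
- wax: yellow cake of beeswax, 46 x 31 x 18 mm, bystander; origin at the centre of its underside

How it is judged:
On the way:
1. the handle end of a case is raised slightly (tilt above 0.04 rad, about 5 mm), its far end still on the bench (((height (world z) of case_a_front above 0.0045 m and height (world z) of case_a_back below 0.008 m and angle between case_a_center's own z axis and vertical above 0.04 rad) or (height (world z) of case_b_front above 0.0045 m and height (world z) of case_b_back below 0.008 m and angle between case_b_center's own z axis and vertical above 0.04 rad) or (height (world z) of case_c_front above 0.0045 m and height (world z) of case_c_back below 0.008 m and angle between case_c_center's own z axis and vertical above 0.04 rad))), for 0.2 s.
At the end, for the whole second after the job is handed in: The full case stands flat on the bench, home in the stop's corner: far end and right-hand side each within about 3.5 mm of the bars, parallel within 0.06 rad, its full weight on the bench; both empty cases stand flat within 30 mm of where they stood; everything at rest and let go (((x of case_a_center in the frame of stop between -0.0615 and -0.054 m and y of case_a_center in the frame of stop between 0.036 and 0.0435 m and angle between the x axis of case_a_center and the x axis of stop, either way round below 0.06 rad and contact force between case_a and bench above 3.6 N and distance of each of case_b_center, case_c_center from where it was at the start of the episode below 0.03 m) or (x of case_b_center in the frame of stop between -0.0615 and -0.054 m and y of case_b_center in the frame of stop between 0.036 and 0.0435 m and angle between the x axis of case_b_center and the x axis of stop, either way round below 0.06 rad and contact force between case_b and bench above 3.6 N and distance of each of case_a_center, case_c_center from where it was at the start of the episode below 0.03 m) or (x of case_c_center in the frame of stop between -0.0615 and -0.054 m and y of case_c_center in the frame of stop between 0.036 and 0.0435 m and angle between the x axis of case_c_center and the x axis of stop, either way round below 0.06 rad and contact force between case_c and bench above 3.6 N and distance of each of case_a_center, case_b_center from where it was at the start of the episode below 0.03 m)) and angle between each of case_a_center, case_b_center, case_c_center's own z axis and vertical below 0.03 rad and height (world z) of each of case_a_center, case_b_center, case_c_center below 0.025 m and linear speed of each of case_a, case_b, case_c below 0.01 m/s); the robot touches nothing.
It fails at once if a case is lifted clear of the bench (both its ends more than 8 mm up) (height (world z) of each of case_a_front, case_a_back above 0.008 m or height (world z) of each of case_b_front, case_b_back above 0.008 m or height (world z) of each of case_c_front, case_c_back above 0.008 m).
It fails at once if a case is tipped by more than 0.25 rad (its end up by some 28 mm) (angle between any of case_a_center, case_b_center, case_c_center's own z axis and vertical above 0.25 rad).
It fails at once if a case is pushed against the stop with more than 25 N (contact force between any of case_a, case_b, case_c and stop above 25 N).
It fails at once if a case is slammed down or pressed onto the bench with more than 60 N (contact force between any of case_a, case_b, case_c and bench above 60 N).
It fails at once if a bystander is shifted by more than 20 mm (distance of any of glue_jar, dropper, red_driver, wax from where it was at the start of the episode above 0.02 m).
It also fails if it takes over 67 s, if anything falls off the work surface, if the arm or the gripper's body presses on something with over 40 N, if the wrist force passes 120 N, or if a joint passes its speed limit or range.

ROBOT

A 7-joint arm with a two-finger parallel gripper is mounted at the origin on the work surface; the furniture and walls round the work are solid. World frame = base frame: x ahead of the robot, y to its left, z up, the work surface at z = 0. Lengths are in m, angles in rad, forces in N, time in s.
With the tool pointing down it reaches from about 0.425 to 0.875 m from the base axis. Payload 8.4 kg.
Tool frame: the origin (TCP) lies where the fingers leave the gripper's body, on its centre line; the fingertips stand 73 mm ahead of it and the grasp point (between the pads) lies arm.tcp_to_grasp ahead of it (arm.tcp_to_grasp is the distance from the TCP to the grasp point, in m); z points along the fingers, x is the direction in which the jaws open and shut, and the axes are right-handed (so a half turn about z gives the same grasp; the last joint's range is limited). The gripper opens to 85 mm and grips with 20 to 120 N. Pads are 22 mm wide; open, the fingers measure 114 mm over their backs; the gripper's body (76 mm by 85 mm) begins 54 mm behind the grasp point. The pads swing forward as they close: fully open they stand 13 mm farther back than shut.
Start: joints at [-1.297, 0.333, 0.04, 1.465, -0.013, 1.343, -0.059], TCP at [0.237, 0.605, 0.304] pointing down, gripper open.
Joint ranges: [-2.58, 2.58], [-0.38, 2.09], [-1.3, 1.39], [0.25, 2.4], [-1.5, 4.64], [0.08, 2.09], [-2.65, 2.65]. Speed limits (rad/s): [2.22, 2.22, 2.79, 2.79, 3.14, 3.14, 3.14].

INTERFACE

Orientations are given as a unit quaternion [x, y, z, w].
In Python, from station import arm gives the robot as it stands.
- The arm moves only by the tool send_rows, never from a script. Its argument "steps" is a list of rows, each a list of 5 numbers: the closure, from 0 (fully open) to 1 (shut), then the shift along the tool's x, y, z in mm, then the turn about the tool's z in rad. A call has 1 to 10 rows; each row is the pose to reach, as a shift and turn from the pose commanded when the call began, along the tool's axes at that moment; what a row does not reach only later rows make up. A row lasts 1/8 s, in which the tool goes at most 62.5 mm and 10.7 degrees, less where a joint would pass 70% of its speed; a pose out of reach is approached as far as the arm can. A call with a gripper value outside its range is refused whole. The fingers move at their own pace and stop on an object; "newtons" is the grip in N (left out, the last holds). Time passes only in rows, so rows that repeat a pose let the fingers close. It gives the time, the measured TCP pose, the force and the opening at its end, in the units of the state.
- arm.observe(): the state, without advancing time (a new reading comes with each control period).
- arm.snapshot(name): name is "scene" or "top" or "wrist"; returns (picture, depth): 384x512x3 uint8, blue, green, red; 384x512 float32, m along the optical axis (not along the pixel's ray), 0 where there is no reading.
- arm.camera_model(name): a dict with "mtx" (3x3 intrinsics, pixels), "R" (3x3) and "t" (3): a world point X has camera coordinates R X + t; the wrist camera has in their place "T_tool_cam" (4x4, takes a point from camera to tool coordinates, whose origin is the TCP and whose axes are the tool frame's). Camera axes: x right, y down, z forward; pixel columns grow to the right and rows downward; lengths in m; the calibration is good to about 2 mm. The wrist camera is an equidistant fisheye: a pixel r from the principal point sees the ray r / f radians off the axis. A picture is of the moment at which its call begins: read the wrist's pose just before it. camera_model takes no time and is no camera call.
- arm.close_job(): hands the job in, once; it reports no verdict.
Trained networks look in the newest picture that a camera, given by its name, has taken for a name from the list of things; names that differ only in an ending like _2 or _b are one class to them, and where a whole thing is asked for, a point or a joint stands for the part that bears it (a point fixed in the world has none). Each returns a list of dicts, best first, with "confidence" (0 to 1); they miss things now and then, are a little off and sometimes report something else, mostly with a low value. They report only what shows in the picture. A call takes as long as a camera call.
- arm.find_in(camera, label): "rect" ([left, top, right, bottom] in pixels, round what is visible of it).
- arm.spot_point(camera, label): "location" ([row, column] in pixels: a listed point, or the origin of a listed thing).
The state is a dict: "time": time; "q": joint angles; "dq": joint speeds; "joint_torque": joint torques, N m; "ee_pos": TCP position; "ee_rot": TCP orientation; "wrist_force": force on the tool from outside, world axes, zero at the start; "moment": the same for the moment, N m; "width": finger opening in m.
Only numpy, scipy, OpenCV 4.12 (cv2) and the standard library are available. Lean on these libraries where they do the work, as an engineer would, in place of code of your own. Each camera call takes 0.05 s, during which the arm holds its last target.

## Working session

There is one attempt and no reset: what is moved stays moved. The work goes in short steps, Python scripts to look and compute and a tool call to move; the robot and the scene stay as the last step left them, time stands still between calls to the robot, and variables do not carry over. Pictures are saved under pics/ and viewed, and the job is handed in when it is done.

Besides the shell and the picture viewer there is one more tool, called after "Request:" by a JSON object that holds its "name" and its "arguments", one argument or row to a line. send_rows: Moves the arm, as the interface text tells. Its arguments: {"type":"object","properties":{"steps":{"type":"array","items":{"type":"array","items":{"type":"number"}}},"newtons":{"type":"number"}},"required":["steps"]}

```bash
ls -la; mkdir -p pics; python3 - <<'E'
from station import arm
import cv2,numpy as np
s=arm.observe(); print(s, arm.tcp_to_grasp)
for n in ("scene","top"):
    p,d=arm.snapshot(n); cv2.imwrite(f"pics/{n}0.png",p); np.save(f"pics/{n}0.npy",d)
    m=arm.camera_model(n); print(n,{k:np.round(v,4).tolist() for k,v in m.items()})
m=arm.camera_model("wrist"); print({k:np.round(v,4).tolist() if not isinstance(v,str) else v for k,v in m.items()})
E
```

```text
total 12
drwxr-xr-x  3 agent agent 4096 Dec  7 08:19 .
drwxr-xr-x 23 root  root  4096 Dec  7 08:19 ..
drwxr-xr-x  2 agent agent 4096 Dec  7 08:19 pics
{'time': 0.0, 'q': array([-1.29721102,  0.33388752,  0.03986166,  1.46630247, -0.01341213,
        1.34331376, -0.05853804]), 'dq': array([-6.27712812e-04, -1.55297764e-04,  4.16615010e-05,  6.32853319e-04,
       -1.55015880e-03,  6.10209621e-04,  5.52116116e-04]), 'joint_torque': array([ 2.33648689e-04, -6.58562064e+01,  1.36550702e+00, -4.05567777e+01,
        1.67089590e-02,  1.28029074e-02, -2.20489270e-06]), 'ee_pos': array([0.23661766, 0.60501902, 0.30302085]), 'ee_rot': array([ 8.25909694e-01,  5.63801828e-01, -6.51499420e-04,  5.02246508e-04]), 'wrist_force': array([ 0.12467867, -0.37905055,  0.76721075]), 'moment': array([ 0.00532024, -0.05124791, -0.02034346]), 'width': 0.08554485267379218} 0.0539
scene {'mtx': [[366.4974, 0.0, 258.7826], [0.0, 366.4974, 187.1805], [0.0, 0.0, 1.0]], 'R': [[0.2686, 0.9632, 0.0136], [0.8183, -0.2207, -0.5307], [-0.5081, 0.1536, -0.8475]], 't': [0.0154, -0.4256, 1.3578]}
top {'mtx': [[441.4406, 0.0, 255.9961], [0.0, 441.4406, 185.1133], [0.0, 0.0, 1.0]], 'R': [[-0.0168, -0.9999, -0.0024], [-0.9929, 0.017, -0.118], [0.118, 0.0004, -0.993]], 't': [-0.1494, 0.5189, 1.2147]}
{'mtx': [[297.3186, 0.0, 259.0454], [0.0, 297.3186, 193.4446], [0.0, 0.0, 1.0]], 'T_tool_cam': [[1.0, 0.0011, 0.0006, 0.0006], [-0.0013, 0.9518, 0.3067, -0.0784], [-0.0003, -0.3067, 0.9518, -0.0687], [0.0, 0.0, 0.0, 1.0]]}
```

View pics/top0.png

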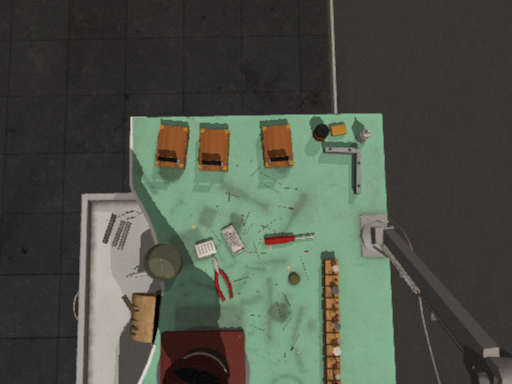

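View pics/scene0.png

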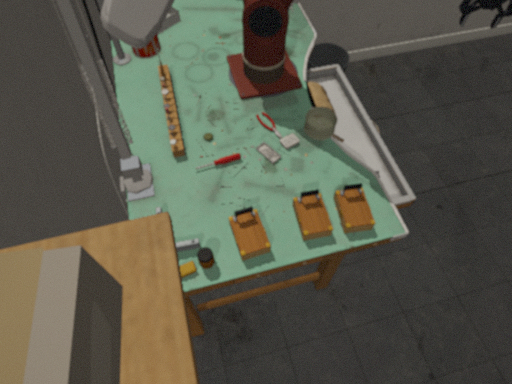

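```bash
cat > h.py <<'E'
import numpy as np,cv2
from station import arm
def cloud(n,d):
    m=arm.camera_model(n);K,R,t=[np.array(m[k]) for k in("mtx","R","t")]
    v,u=np.mgrid[:384,:512]
    P=np.stack([(u-K[0,2])*d/K[0,0],(v-K[1,2])*d/K[1,1],d],-1)
    W=(P-t)@R
    W[d==0]=np.nan
    return W
def proj(n,X):
    m=arm.camera_model(n);K,R,t=[np.array(m[k]) for k in("mtx","R","t")]
    c=R@np.array(X)+t; return (K@c)[:2]/c[2]
def ray(n,u,v,z):
    m=arm.camera_model(n);K,R,t=[np.array(m[k]) for k in("mtx","R","t")]
    d=R.T@np.array([(u-K[0,2])/K[0,0],(v-K[1,2])/K[1,1],1]); o=-R.T@t
    return o+d*(z-o[2])/d[2]
E
python3 - <<'E'
from h import *
d=np.load("pics/top0.npy");W=cloud("top",d); p=cv2.imread("pics/top0.png")
print("tcp px",proj("top",[0.237,0.605,0.304]),proj("scene",[0.237,0.605,0.304]))
for u,v in [(172,145),(213,145),(277,142),(168,160),(211,162),(278,158),(320,131),(338,129),(363,135),(343,150),(359,175),(280,240),(200,220),(163,262),(390,240),(232,238),(206,249)]:
    print(u,v,np.round(W[v,u],3))
for l in ["case_a_center","case_a_grip","case_a_front","case_a_back","stop","stop_home","glue_jar","dropper","red_driver","wax"]:
    print(l,[(round(r["confidence"],2),np.round(r["location"],1).tolist()) for r in arm.spot_point("top",l)][:5])
z=d.copy();crop=p[100:260,120:400];cv2.imwrite("pics/crop0.png",cv2.resize(crop,None,fx=2.85,fy=2.85,interpolation=cv2.INTER_CUBIC))
E
```

```text
tcp px [-100.08841899  306.11888028] [486.28939238   7.29160126]
172 145 [0.634 0.078 0.039]
213 145 [ 0.633 -0.038  0.034]
277 142 [ 0.637 -0.22   0.04 ]
168 160 [0.584 0.081 0.076]
211 162 [ 0.576 -0.037  0.08 ]
278 158 [ 0.585 -0.22   0.076]
320 131 [ 0.664 -0.341  0.053]
338 129 [ 0.677 -0.398  0.018]
363 135 [ 0.649 -0.459  0.06 ]
343 150 [ 0.613 -0.407  0.031]
359 175 [ 0.539 -0.449  0.036]
280 240 [ 0.361 -0.223  0.018]
200 220 [ 0.422  0.004 -0.   ]
163 262 [0.305 0.108 0.003]
390 240 [ 0.358 -0.48   0.19 ]
232 238 [ 0.369 -0.087  0.001]
206 249 [ 0.34  -0.014  0.01 ]
case_a_center [(0.84, [149.2, 278.6]), (0.58, [131.0, 174.0])]
case_a_grip [(0.65, [210.4, 253.2]), (0.38, [156.7, 279.6])]
case_a_front [(0.71, [166.2, 278.9])]
case_a_back [(0.6, [129.4, 275.2]), (0.39, [132.1, 319.3]), (0.26, [130.3, 215.0]), (0.26, [130.3, 178.7])]
stop [(0.85, [158.8, 353.0])]
stop_home [(0.59, [169.5, 337.8])]
glue_jar [(0.62, [132.7, 321.4]), (0.61, [171.1, 213.7])]
dropper [(0.63, [129.3, 336.3]), (0.57, [136.6, 359.1])]
red_driver [(0.48, [237.5, 288.6])]
wax [(0.47, [129.7, 335.3])]
```

View pics/crop0.png

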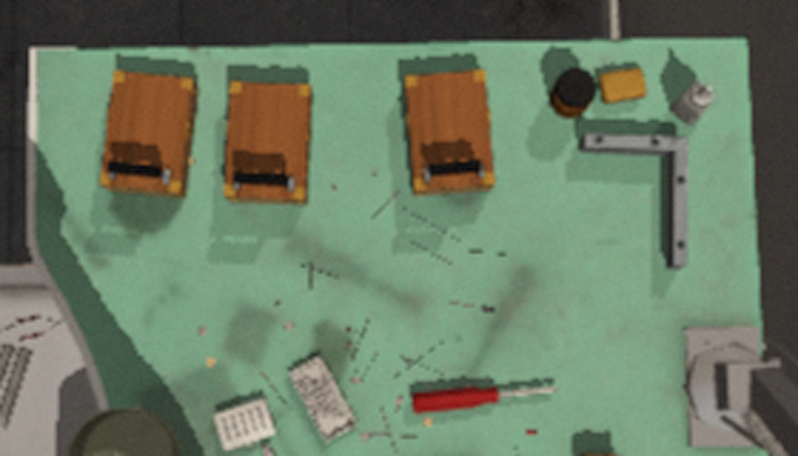

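```bash
cat > fit.py <<'E'
from h import *
def fit(d,p,verbose=True):
    W=cloud("top",d);Z=W[...,2];out=[]
    lid=((Z>0.028)&(Z<0.05)&(W[...,0]>0.4)&(W[...,0]<0.72)&(W[...,1]<0.16)&(W[...,1]>-0.52)).astype(np.uint8)
    n,L,st,_=cv2.connectedComponentsWithStats(lid)
    for i in range(1,n):
        if st[i,4]<150: continue
        q=W[L==i][:,:2].astype(np.float32)
        r=cv2.minAreaRect(q*1000)
        print("lid comp",st[i].tolist(),"rect",np.round(r[0],1),np.round(r[1],1),round(r[2],2),"z",round(float(np.median(Z[L==i])),4))
    g=((Z>0.062)&(Z<0.095)&(W[...,0]>0.4)&(W[...,0]<0.7)&(W[...,1]<0.16)&(W[...,1]>-0.43)).astype(np.uint8)
    n,L,st,_=cv2.connectedComponentsWithStats(g)
    for i in range(1,n):
        if st[i,4]<8: continue
        q=W[L==i]; r=cv2.minAreaRect((q[:,:2]*1000).astype(np.float32))
        print("grip comp",st[i].tolist(),"rect",np.round(r[0],1),np.round(r[1],1),round(r[2],2),"z",np.round(np.nanmax(q[:,2]),4),np.round(q.mean(0),4))
if __name__=="__main__":
    fit(np.load("pics/top0.npy"),None)
E
python3 fit.py
```

```text
lid comp [154, 125, 34, 43, 1095] rect [631.8  81.6] [ 82.9 118. ] 83.37 z 0.0387
lid comp [261, 125, 32, 43, 1078] rect [ 627.5 -219.2] [116.3  82.8] 4.23 z 0.0392
lid comp [198, 129, 31, 42, 1078] rect [620.4 -37.7] [ 81. 118.] 86.44 z 0.0389
lid comp [324, 147, 37, 47, 402] rect [ 555.7 -402.2] [103.2 130.1] 87.59 z 0.0333
grip comp [157, 157, 19, 6, 81] rect [586.6  86.7] [49.2 10.4] 84.37 z 0.0832 [0.586  0.0859 0.0774]
grip comp [270, 156, 19, 6, 79] rect [ 582.5 -222.3] [10.4 49.8] 4.69 z 0.0841 [ 0.5818 -0.2216  0.0777]
grip comp [202, 161, 19, 5, 78] rect [575.4 -35.7] [48.5 10.1] 86.74 z 0.0846 [ 0.5745 -0.0367  0.0779]
```

```bash
cat >> h.py <<'E'
from scipy.spatial.transform import Rotation as Ro
def state():
    s=arm.observe(); R=Ro.from_quat(s["ee_rot"]).as_matrix(); p=np.array(s["ee_pos"])
    yaw=np.degrees(np.arctan2(R[1,0],R[0,0]))
    print("t",round(s["time"],3),"grasp",np.round((p+R[:,2]*arm.tcp_to_grasp)*1000,1),"yaw",round(yaw,2),"F",np.round(s["wrist_force"],2),"M",np.round(s["moment"],3),"w",round(s["width"],4),"zaxis",np.round(R[:,2],4),"q",np.round(s["q"],2))
    return s,R,p,yaw
def go(gx,gy,gz,yaw):
    "grasp-point target mm, yaw deg -> tool-frame shift"
    s,R,p,y=state()
    d=np.array([gx,gy,gz])-(p+R[:,2]*arm.tcp_to_grasp)*1000
    # pure translation
    print("target",gx,gy,gz,yaw,"-> shift",np.round(R.T@d,1),"turn",round(-np.radians((yaw-y+180)%360-180),4))
E
python3 - <<'E'
from h import *
go(586.6,86.7,125,-6.5)
E
```

```text
t 0.6 grasp [236.8 605.3 250. ] yaw 68.64 F [-0.07 -0.12  0.16] M [-0.001 -0.015  0.089] w 0.0857 zaxis [ 0. -0. -1.] q [-1.3   0.33  0.04  1.47 -0.01  1.34 -0.06]
target 586.6 86.7 125 -6.5 -> shift [-355.6  514.7  125. ] turn 1.3114
```

Request:
{"name": "send_rows", "arguments": {
  "steps": [
    [0,-355.6,514.7,110,1.311],
    [0,-355.6,514.7,110,1.311],
    [0,-355.6,514.7,110,1.311],
    [0,-355.6,514.7,110,1.311],
    [0,-355.6,514.7,110,1.311],
    [0,-355.6,514.7,110,1.311],
    [0,-355.6,514.7,110,1.311],
    [0,-355.6,514.7,110,1.311],
    [0,-355.6,514.7,110,1.311],
    [0,-355.6,514.7,110,1.311]
  ],
  "newtons": 40
}}

```text
time: 1.85
ee_pos: [0.5819, 0.0936, 0.1957]
ee_rot: [0.998, -0.056, 0.0, -0.0]
wrist_force: [1.0, 1.5, 0.2]
width: 0.0854
```

```bash
python3 - <<'E'
from h import *
go(586.6,86.7,72,-6.5)
E
```

```text
t 1.85 grasp [582.   93.6 141.8] yaw -6.44 F [0.99 1.49 0.22] M [ 0.051 -0.07   0.029] w 0.0854 zaxis [ 9.e-04  5.e-04 -1.e+00] q [-0.67  0.32  0.53  1.77 -0.18  1.1  -0.2 ]
target 586.6 86.7 72 -6.5 -> shift [ 5.3  6.4 69.8] turn 0.0011
```

Request:
{"name": "send_rows", "arguments": {
  "steps": [
    [0,5,6,0,0],
    [0,5,6,0,0],
    [0,5,6,0,0]
  ]
}}

```text
time: 2.22
ee_pos: [0.5848, 0.0904, 0.1958]
ee_rot: [0.998, -0.055, -0.0, -0.0]
wrist_force: [-0.7, 0.8, -0.0]
width: 0.0856
```

```bash
python3 - <<'E'
from h import *
go(586.6,86.7,72,-6.5)
p,d=arm.snapshot("wrist"); cv2.imwrite("pics/w1.png",p)
E
```

```text
t 2.225 grasp [584.7  90.4 141.9] yaw -6.34 F [-0.74  0.83 -0.  ] M [-0.027  0.04  -0.019] w 0.0856 zaxis [-1.e-04  1.e-03 -1.e+00] q [-0.67  0.32  0.53  1.76 -0.18  1.1  -0.19]
target 586.6 86.7 72 -6.5 -> shift [ 2.3  3.5 69.9] turn 0.0028
```

View pics/w1.png

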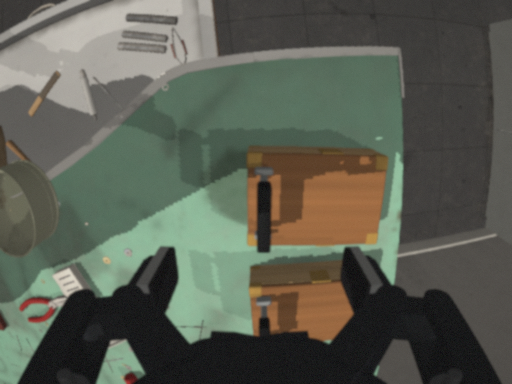

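```bash
cat >> h.py <<'E'
def wcloud(d,s):
    m=arm.camera_model("wrist");K=np.array(m["mtx"]);T=np.array(m["T_tool_cam"])
    v,u=np.mgrid[:384,:512]; x=(u-K[0,2])/K[0,0];y=(v-K[1,2])/K[1,1];r=np.hypot(x,y)+1e-12
    k=np.tan(np.minimum(r,1.5))/r
    P=np.stack([x*k*d,y*k*d,d],-1); P[d==0]=np.nan
    Q=P@T[:3,:3].T+T[:3,3]
    R=Ro.from_quat(s["ee_rot"]).as_matrix()
    return Q@R.T+np.array(s["ee_pos"])
def wfit(zr=(0.03,0.046),gr=(0.064,0.09),xr=(0.4,0.72)):
    s=arm.observe();p,d=arm.snapshot("wrist")
    W=wcloud(d,s);Z=W[...,2]
    for nm,(a,b),mn in (("lid",zr,600),("grip",gr,80)):
        M=((Z>a)&(Z<b)&(W[...,0]>xr[0])&(W[...,0]<xr[1])&(W[...,1]>-0.52)&(W[...,1]<0.16)).astype(np.uint8)
        n,L,st,_=cv2.connectedComponentsWithStats(M)
        for i in range(1,n):
            if st[i,4]<mn: continue
            q=W[L==i];r=cv2.minAreaRect((q[:,:2]*1000).astype(np.float32))
            print(nm,st[i].tolist(),np.round(r[0],1),np.round(r[1],1),round(r[2],2),"zmed",round(float(np.median(q[:,2])),4))
    return p,d,W
E
python3 - <<'E'
from h import *
wfit()
E
```

```text
lid [247, 151, 141, 96, 11409] [633.   84.1] [ 83.8 116.4] 83.19 zmed 0.0386
lid [249, 276, 104, 65, 4901] [615.1 -34.3] [ 82.8 102.6] 86.71 zmed 0.0385
grip [257, 181, 16, 72, 1022] [588.7  89.8] [49.7 10. ] 83.65 zmed 0.0784
grip [259, 317, 12, 19, 202] [578.5 -12.7] [11.5  9.5] 85.21 zmed 0.0763
```

Request:
{"name": "send_rows", "arguments": {
  "steps": [
    [0,3.5,2,30,0],
    [0,3.5,2,60,0],
    [0,3.5,2,70,0],
    [1,3.5,2,70,0],
    [1,3.5,2,70,0],
    [1,3.5,2,70,0],
    [1,3.5,2,70,0],
    [1,3.5,2,70,0],
    [1,3.5,2,70,0]
  ],
  "newtons": 40
}}

```text
time: 3.45
ee_pos: [0.5884, 0.0862, 0.1263]
ee_rot: [0.998, -0.057, -0.0, -0.0]
wrist_force: [-2.8, 0.6, 5.5]
width: 0.0093
```

```bash
python3 - <<'E'
from h import *
state()
E
```

```text
t 3.45 grasp [588.3  86.2  72.4] yaw -6.48 F [-2.76  0.59  5.51] M [ 0.052  0.789 -0.02 ] w 0.0093 zaxis [-4.e-04  5.e-04 -1.e+00] q [-0.63  0.41  0.51  1.81 -0.24  0.98 -0.14]
```

Request:
{"name": "send_rows", "arguments": {
  "steps": [
    [1,1,0,-3,0],
    [1,2,0,-6,0],
    [1,3.5,0,-9,0],
    [1,4,0,-11,0],
    [1,4,0,-11,0],
    [1,4,0,-11,0],
    [1,4,0,-11,0]
  ]
}}

```text
time: 4.32
ee_pos: [0.5924, 0.0856, 0.1365]
ee_rot: [0.998, -0.056, -0.0, 0.0]
wrist_force: [-0.5, -0.1, -1.4]
width: 0.0092
```

Request:
{"name": "send_rows", "arguments": {
  "steps": [
    [1,0,0,0,0]
  ]
}}

```text
time: 4.45
ee_pos: [0.5924, 0.0856, 0.1366]
ee_rot: [0.998, -0.056, -0.0, 0.0]
wrist_force: [0.7, -0.4, -1.9]
width: 0.0089
```

Request:
{"name": "send_rows", "arguments": {
  "steps": [
    [1,0,0,0,0]
  ]
}}

```text
time: 4.58
ee_pos: [0.5924, 0.0856, 0.1367]
ee_rot: [0.998, -0.056, -0.0, 0.0]
wrist_force: [-0.4, -0.2, -0.8]
width: 0.0093
```

```bash
python3 - <<'E'
from h import *
state()
p,d=arm.snapshot("wrist"); cv2.imwrite("pics/w2.png",p)
state()
E
```

```text
t 4.575 grasp [592.4  85.6  82.8] yaw -6.48 F [-0.4  -0.16 -0.83] M [-0.02  -0.058 -0.09 ] w 0.0093 zaxis [-1.e-04 -1.e-04 -1.e+00] q [-0.63  0.4   0.51  1.8  -0.23  1.   -0.14]
t 4.625 grasp [592.4  85.6  82.7] yaw -6.47 F [-0.01 -0.16 -0.88] M [ 0.012 -0.087 -0.016] w 0.0096 zaxis [-1.e-04 -1.e-04 -1.e+00] q [-0.63  0.4   0.51  1.8  -0.23  1.   -0.14]
```

View pics/w2.png

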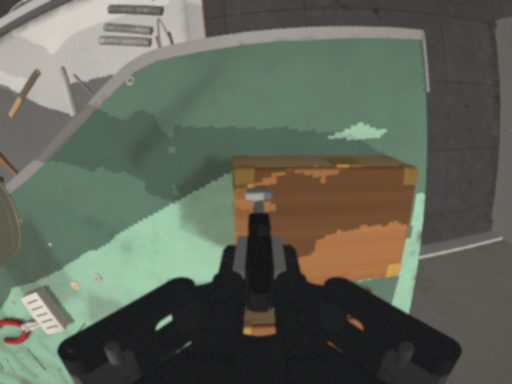

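Request:
{"name": "send_rows", "arguments": {
  "steps": [
    [1,-2,0,5,0],
    [1,-4,0,9,0],
    [1,-4,0,10.5,0],
    [1,-4,0,10.5,0],
    [0,-4,0,10.5,0],
    [0,-4,0,10.5,0],
    [0,-4,0,10.5,0],
    [0,-4,0,10.5,0]
  ]
}}

```text
time: 5.62
ee_pos: [0.5885, 0.0861, 0.1261]
ee_rot: [0.998, -0.056, 0.0, 0.0]
wrist_force: [-0.1, 0.1, -0.2]
width: 0.0806
```

```bash
python3 - <<'E'
from h import *
go(576.5,-35.5,120,-3.2)
E
```

```text
t 5.625 grasp [588.5  86.   72.2] yaw -6.48 F [-0.14  0.07 -0.18] M [ 0.047  0.005 -0.033] w 0.0806 zaxis [ 0.e+00 -1.e-04 -1.e+00] q [-0.63  0.41  0.51  1.81 -0.24  0.98 -0.14]
target 576.5 -35.5 120 -3.2 -> shift [  1.8 122.1 -47.7] turn -0.0572
```

Request:
{"name": "send_rows", "arguments": {
  "steps": [
    [0,0,0,-45,0],
    [0,1.8,50,-60,-0.057],
    [0,1.8,105,-60,-0.057],
    [0,1.8,122,-60,-0.057],
    [0,1.8,122,-60,-0.057],
    [0,1.8,122,-60,-0.057]
  ]
}}

```text
time: 6.38
ee_pos: [0.5768, -0.0334, 0.1859]
ee_rot: [1.0, -0.027, -0.0, -0.0]
wrist_force: [0.2, 0.4, -0.0]
width: 0.0855
```

```bash
python3 - <<'E'
from h import *
wfit()
go(576.5,-35.5,72,-3.2)
E
```

```text
lid [243, 0, 158, 112, 13789] [632.5  84.1] [ 83.6 116.9] 83.5 zmed 0.0387
lid [241, 152, 149, 100, 12358] [622.1 -36.2] [ 83.4 116.6] 87.15 zmed 0.0386
grip [256, 0, 22, 72, 1200] [587.8  86.2] [44.7 10.1] 83.46 zmed 0.0785
grip [252, 184, 15, 75, 1086] [577.2 -32.8] [49.6  9.4] 86.8 zmed 0.0784
t 6.425 grasp [576.7 -33.2 132. ] yaw -3.06 F [ 0.84 -0.44  0.71] M [-0.014  0.043  0.009] w 0.0855 zaxis [-4.e-04  6.e-04 -1.e+00] q [-0.5   0.31  0.57  1.81 -0.19  1.08  0.09]
target 576.5 -35.5 72 -3.2 -> shift [-0.1  2.4 60. ] turn 0.0025
```

Request:
{"name": "send_rows", "arguments": {
  "steps": [
    [0,0,1,30,0],
    [0,0,1,55,0],
    [0,0,1,60,0],
    [0.6,0,1,60,0],
    [1,0,1,60,0],
    [1,0,1,60,0],
    [1,0,1,60,0],
    [1,0,1,60,0],
    [1,0,1,60,0]
  ]
}}

```text
time: 7.55
ee_pos: [0.5765, -0.0363, 0.1267]
ee_rot: [1.0, -0.028, 0.0, -0.0]
wrist_force: [-2.5, 0.7, 6.4]
width: 0.0094
```

Request:
{"name": "send_rows", "arguments": {
  "steps": [
    [1,1,0,-3,0],
    [1,2,0,-6,0],
    [1,3.5,0,-9,0],
    [1,4,0,-11,0],
    [1,4,0,-11,0],
    [1,4,0,-11,0]
  ]
}}

```text
time: 8.3
ee_pos: [0.5804, -0.0366, 0.1371]
ee_rot: [1.0, -0.028, -0.0, 0.0]
wrist_force: [1.3, -0.9, -4.3]
width: 0.0094
```

Request:
{"name": "send_rows", "arguments": {
  "steps": [
    [1,0,0,0,0]
  ]
}}

```text
time: 8.43
ee_pos: [0.5804, -0.0366, 0.1371]
ee_rot: [1.0, -0.028, -0.0, 0.0]
wrist_force: [0.4, -0.0, -3.9]
width: 0.0093
```

Request:
{"name": "send_rows", "arguments": {
  "steps": [
    [1,0,0,0,0]
  ]
}}

```text
time: 8.55
ee_pos: [0.5804, -0.0365, 0.1371]
ee_rot: [1.0, -0.028, -0.0, 0.0]
wrist_force: [1.3, -0.1, -4.0]
width: 0.009
```

Request:
{"name": "send_rows", "arguments": {
  "steps": [
    [1,0,0,0,0]
  ]
}}

```text
time: 8.68
ee_pos: [0.5804, -0.0365, 0.1371]
ee_rot: [1.0, -0.028, -0.0, 0.0]
wrist_force: [1.9, -0.5, -5.2]
width: 0.0091
```

```bash
python3 - <<'E'
from h import *
state()
E
```

```text
t 8.675 grasp [580.4 -36.6  83.2] yaw -3.21 F [ 1.9  -0.45 -5.21] M [-0.034 -0.234  0.009] w 0.0091 zaxis [-1.e-04 -1.e-04 -1.e+00] q [-0.47  0.38  0.55  1.84 -0.23  0.99  0.12]
```

Request:
{"name": "send_rows", "arguments": {
  "steps": [
    [1,-2,0,5,0],
    [1,-4,0,9.5,0],
    [1,-4,0,10,0],
    [1,-4,0,10,0],
    [1,-12,0.6,10,0],
    [1,-22,1.2,10,0],
    [1,-32,1.8,10,0]
  ],
  "newtons": 90
}}

```text
time: 9.55
ee_pos: [0.5478, -0.0366, 0.1273]
ee_rot: [1.0, -0.028, 0.0, -0.0]
wrist_force: [1.3, -0.9, -3.5]
width: 0.0086
```

```bash
python3 - <<'E'
from h import *
go(432,-36.4,73,-3.2)
E
```

```text
t 9.55 grasp [547.8 -36.6  73.4] yaw -3.21 F [ 1.26 -0.86 -3.51] M [-0.007 -0.282 -0.072] w 0.0086 zaxis [ 5.e-04 -0.e+00 -1.e+00] q [-0.49  0.33  0.56  1.93 -0.21  0.94  0.11]
target 432 -36.4 73 -3.2 -> shift [-115.6    6.3    0.3] turn -0.0002
```

Request:
{"name": "send_rows", "arguments": {
  "steps": [
    [1,-12,0.7,0,0],
    [1,-24,1.3,0,0],
    [1,-36,2,0,0],
    [1,-48,2.6,0,0],
    [1,-60,3.3,0,0],
    [1,-72,4,0,0],
    [1,-84,4.6,0,0],
    [1,-96,5.3,0,0],
    [1,-108,6,0,0],
    [1,-115,6.3,0,0]
  ]
}}

```text
time: 10.8
ee_pos: [0.4324, -0.0364, 0.1272]
ee_rot: [1.0, -0.028, -0.0, -0.0]
wrist_force: [1.3, 0.3, -4.1]
width: 0.0081
```

```bash
python3 - <<'E'
from h import *
go(432,-385,73,-2.4)
p,d=arm.snapshot("top"); cv2.imwrite("pics/t2.png",p[100:260,120:400].repeat(2,0).repeat(2,1)); np.save("pics/t2.npy",d)
from fit import fit
fit(d,p)
E
```

```text
t 10.8 grasp [432.4 -36.4  73.3] yaw -3.21 F [ 1.27  0.3  -4.14] M [-0.048 -0.308 -0.029] w 0.0081 zaxis [-1.e-04  2.e-04 -1.e+00] q [-0.57  0.07  0.58  2.19 -0.05  0.89 -0.02]
target 432 -385 73 -2.4 -> shift [1.910e+01 3.481e+02 2.000e-01] turn -0.0142
lid comp [154, 125, 34, 43, 1081] rect [631.4  81.6] [ 82.9 117.2] 83.9 z 0.0389
lid comp [261, 125, 32, 43, 1078] rect [ 627.6 -219.3] [117.1  83.2] 4.49 z 0.0392
lid comp [324, 147, 37, 47, 392] rect [ 555.7 -402.1] [103.  130.1] 87.42 z 0.0331
lid comp [200, 179, 29, 43, 325] rect [476.1 -39.5] [ 79.3 118.1] 88.74 z 0.0389
grip comp [157, 157, 19, 6, 79] rect [586.6  86.6] [48.1 10.4] 84.98 z 0.0844 [0.5859 0.0862 0.0772]
grip comp [270, 156, 19, 6, 79] rect [ 582.7 -222. ] [10.3 49.8] 4.73 z 0.0847 [ 0.5818 -0.2216  0.0777]
```

View pics/t2.png

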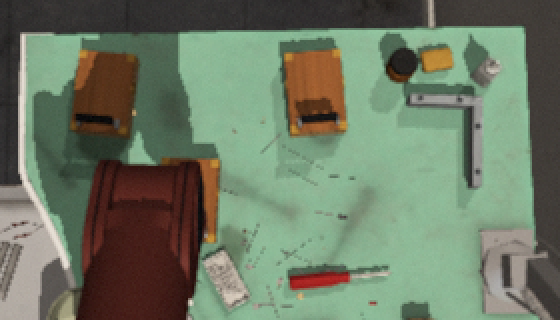

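Request:
{"name": "send_rows", "arguments": {
  "steps": [
    [1,0.3,6,0,0],
    [1,1,18,0,0],
    [1,1.7,30,0,0],
    [1,2.3,42,0,0],
    [1,3,54,0,0],
    [1,3.6,66,0,0],
    [1,4.3,78,0,0],
    [1,5,90,0,0],
    [1,5.6,102,0,0],
    [1,6.3,114,0,0]
  ]
}}

```text
time: 12.1
ee_pos: [0.4331, -0.1514, 0.1272]
ee_rot: [1.0, -0.028, -0.0, 0.0]
wrist_force: [-0.6, 1.3, -3.8]
width: 0.0082
```

```bash
python3 - <<'E'
from h import *
go(432,-385,73,-2.4)
d=arm.snapshot("top")[1]
from fit import fit
fit(d,None)
E
```

```text
t 12.1 grasp [ 433.1 -151.4   73.3] yaw -3.21 F [-0.57  1.3  -3.78] M [ 0.415 -0.012  0.201] w 0.0082 zaxis [-1.e-04 -0.e+00 -1.e+00] q [-0.4   0.14  0.69  2.14 -0.11  0.9   0.3 ]
target 432 -385 73 -2.4 -> shift [ 12.  233.3   0.3] turn -0.0141
lid comp [154, 125, 34, 43, 1087] rect [631.2  82.3] [ 82.7 116.9] 83.39 z 0.0387
lid comp [261, 125, 32, 43, 1078] rect [ 627.7 -219. ] [116.7  82.8] 3.42 z 0.0392
lid comp [324, 147, 37, 47, 389] rect [ 555.6 -402. ] [103.7 130.4] 87.44 z 0.0329
grip comp [157, 157, 20, 6, 81] rect [586.3  86.5] [49.8 10.6] 83.84 z 0.0861 [0.5857 0.0855 0.0774]
grip comp [270, 156, 19, 6, 79] rect [ 582.5 -222.4] [10. 50.] 3.91 z 0.0845 [ 0.5819 -0.2216  0.0775]
```

Request:
{"name": "send_rows", "arguments": {
  "steps": [
    [1,0.7,12,0,0],
    [1,1.3,24,0,0],
    [1,2,36,0,0],
    [1,2.6,48,0,0],
    [1,3.2,60,0,0],
    [1,3.8,72,0,0],
    [1,4.5,84,0,0],
    [1,5.1,96,0,0],
    [1,5.7,108,0,-0.007],
    [1,6.3,120,0,-0.014]
  ]
}}

```text
time: 13.4
ee_pos: [0.4327, -0.2715, 0.1271]
ee_rot: [1.0, -0.021, -0.0, 0.0]
wrist_force: [-1.2, 2.5, -2.9]
width: 0.0084
```

Request:
{"name": "send_rows", "arguments": {
  "steps": [
    [1,0.6,12,0,0],
    [1,1.2,24,0,0],
    [1,1.8,36,0,0],
    [1,2.3,48,0,0],
    [1,2.9,60,0,0],
    [1,3.5,72,0,0],
    [1,4,84,0,0],
    [1,4.5,95,0,0],
    [1,5,105,0,0],
    [1,5,105,0,0]
  ]
}}

```text
time: 14.65
ee_pos: [0.433, -0.3772, 0.1274]
ee_rot: [1.0, -0.022, 0.0, 0.001]
wrist_force: [-0.5, -0.9, -3.7]
width: 0.0082
```

```bash
python3 - <<'E'
from h import *
go(505,-398,73,-2.4)
p,d,W=wfit(zr=(0.027,0.050)); cv2.imwrite("pics/w3.png",p); np.save("pics/w3.npy",W)
t,d=arm.snapshot("top"); cv2.imwrite("pics/t3.png",t[100:260,120:400].repeat(2,0).repeat(2,1))
from fit import fit
fit(d,None)
E
```

```text
t 14.65 grasp [ 433.  -377.3   73.5] yaw -2.5 F [-0.54 -0.9  -3.71] M [-0.255  0.211 -0.076] w 0.0082 zaxis [ 1.0e-04 -1.4e-03 -1.0e+00] q [ 0.04  0.41  0.73  1.87 -0.33  0.98  0.87]
target 505 -398 73 -2.4 -> shift [72.8 17.6  0.5] turn -0.0017
lid [457, 0, 55, 60, 2541] [ 592.2 -241.7] [47.6 42.2] 10.31 zmed 0.0384
lid [235, 162, 193, 124, 17916] [ 478.3 -375.2] [ 81.7 116.9] 86.74 zmed 0.0388
lid [375, 182, 133, 128, 2923] [ 570.7 -400.7] [104.6 101.7] 86.87 zmed 0.0323
lid [481, 279, 31, 45, 704] [ 646.3 -462.3] [37.7 24.1] 88.68 zmed 0.0398
grip [504, 0, 8, 26, 151] [ 580.2 -238.3] [ 5.  14.8] 8.22 zmed 0.0668
grip [219, 212, 81, 99, 3327] [ 435.1 -373.1] [32.5 47.1] 23.81 zmed 0.0788
lid comp [154, 125, 34, 44, 1085] rect [630.8  81.5] [ 82.7 116.6] 84.24 z 0.0388
lid comp [261, 125, 32, 43, 1080] rect [ 627.6 -219.3] [116.8  83.4] 3.8 z 0.0391
lid comp [324, 147, 37, 33, 312] rect [ 575.5 -402.8] [104.5  89.9] 86.59 z 0.0336
lid comp [320, 177, 30, 37, 582] rect [ 484.2 -377.6] [ 83.  101.6] 88.67 z 0.0394
grip comp [157, 157, 19, 6, 81] rect [586.6  87. ] [49.1 11.3] 83.88 z 0.0837 [0.5859 0.0861 0.0771]
grip comp [270, 156, 19, 6, 79] rect [ 582.7 -222.3] [10.7 49.9] 4.0 z 0.0835 [ 0.5819 -0.2216  0.0777]
```

View pics/w3.png

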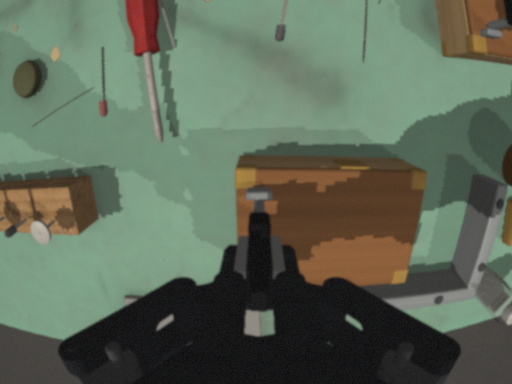

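View pics/t3.png

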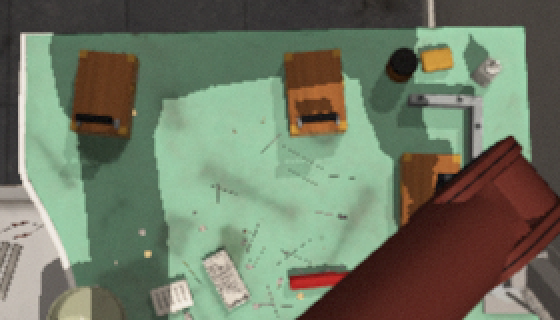

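```bash
cat > rel.py <<'E'
from h import *
def rel(W,casec=None):
    Z=W[...,2]
    M=(Z>0.028)&(Z<0.0365)&(W[...,0]>0.47)&(W[...,0]<0.66)&(W[...,1]>-0.49)&(W[...,1]<-0.32)
    n,L,st,_=cv2.connectedComponentsWithStats(M.astype(np.uint8))
    i=1+np.argmax(st[1:,4]); q=W[L==i][:,:2]*1000
    r=cv2.minAreaRect(q.astype(np.float32)); a=r[2]
    a=np.radians((a+45)%90-45); c,s=np.cos(a),np.sin(a)
    Q=q@np.array([[c,-s],[s,c]])
    # outer corner
    X1=np.percentile(Q[:,0],99.5);Y0=np.percentile(Q[:,1],0.5)
    far=Q[(Q[:,0]>X1-25)&(Q[:,1]>Y0+25)]; side=Q[(Q[:,1]<Y0+25)&(Q[:,0]<X1-25)]
    fx=(far[:,0].min(),np.percentile(far[:,0],[2,98]),far[:,0].max())
    sy=(side[:,1].max(),np.percentile(side[:,1],[2,98]))
    print("stop yaw",np.degrees(a),"far bar x",fx,"side bar y",sy)
    Lm=(Z>0.0365)&(Z<0.046)
    n,L,st,_=cv2.connectedComponentsWithStats(Lm.astype(np.uint8))
    for j in range(1,n):
        if st[j,4]>3000:
            cq=W[L==j][:,:2]*1000
            rr=cv2.minAreaRect(cq.astype(np.float32)); C=cq@np.array([[c,-s],[s,c]])
            print("case",np.round(rr[0],1),np.round(rr[1],1),round(rr[2],2),"in stop-aligned: x",np.percentile(C[:,0],[0.5,99.5]),"y",np.percentile(C[:,1],[0.5,99.5]))
if __name__=="__main__":
    rel(np.load("pics/w3.npy"))
E
python3 rel.py
```

```text
stop yaw -3.1643218994140625 far bar x (np.float64(626.8378309687625), array([627.73453686, 641.29583339]), np.float64(642.7710347998933)) side bar y (np.float64(-405.2230737576036), array([-419.41411018, -406.33990396]))
case [ 478.3 -375.3] [ 81.5 116.9] 86.74 in stop-aligned: x [440.97638341 554.98683294] y [-386.74829501 -309.1337349 ]
```

Request:
{"name": "send_rows", "arguments": {
  "steps": [
    [1,6,0,0,0],
    [1,16,0,0,0],
    [1,26,0,0,0],
    [1,36,0,0,0],
    [1,46,0,0,0],
    [1,54,0,0,0],
    [1,60,0,0,0],
    [1,60,0,0,0]
  ]
}}

```text
time: 15.75
ee_pos: [0.4942, -0.3783, 0.1273]
ee_rot: [1.0, -0.021, 0.001, 0.0]
wrist_force: [1.0, -0.7, -4.5]
width: 0.0081
```

```bash
python3 - <<'E'
from h import *
from rel import rel
go(505,-398,73,-2.4)
p,d,W=wfit(zr=(0.027,0.050)); cv2.imwrite("pics/w4.png",p); np.save("pics/w4.npy",W)
rel(W)
E
```

```text
t 15.75 grasp [ 494.3 -378.3   73.4] yaw -2.37 F [ 1.03 -0.68 -4.54] M [-0.051 -0.336 -0.032] w 0.0081 zaxis [ 1.2e-03 -5.0e-04 -1.0e+00] q [ 0.04  0.5   0.69  1.75 -0.37  1.02  0.83]
target 505 -398 73 -2.4 -> shift [11.5 19.2  0.4] turn 0.0004
lid [379, 0, 133, 54, 5756] [ 625.9 -240.7] [110.8  39.5] 6.31 zmed 0.0386
lid [471, 143, 41, 65, 1319] [ 656.  -340.5] [41.6 23.7] 78.58 zmed 0.0375
lid [235, 162, 193, 124, 17965] [ 539.5 -376.2] [ 82.2 116.5] 86.97 zmed 0.0388
lid [380, 183, 70, 129, 2527] [ 604.  -402.1] [103.7  35.8] 86.3 zmed 0.0324
lid [429, 290, 46, 49, 902] [ 653.1 -462.7] [30.1 30.6] 47.81 zmed 0.0414
grip [219, 211, 81, 100, 3347] [ 496.4 -373.9] [32.6 46.9] 23.43 zmed 0.0787
grip [460, 328, 22, 25, 261] [ 652.  -462.2] [12.9  8.1] 49.75 zmed 0.0715
stop yaw -3.6975555419921875 far bar x (np.float64(630.5552190567149), array([631.29002394, 645.01927421]), np.float64(646.5972695873501)) side bar y (np.float64(-400.26822325078336), array([-404.22622684, -400.42069145]))
case [ 627.5 -245.8] [113.7  37.5] 12.92 in stop-aligned: x [587.22429227 688.11038762] y [-222.80816633 -174.47099594]
case [ 539.5 -376. ] [ 81.4 117.1] 86.42 in stop-aligned: x [505.22445335 619.47384641] y [-378.53463197 -300.95825883]
```

View pics/w4.png

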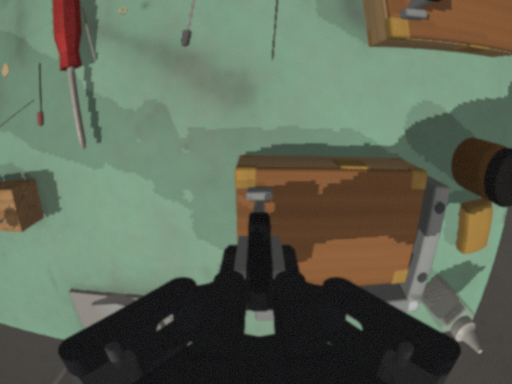

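Request:
{"name": "send_rows", "arguments": {
  "steps": [
    [1,5,0,0,0],
    [1,8,0,0,0],
    [1,9,0,0,0],
    [1,9,0,0,0]
  ]
}}

```text
time: 16.3
ee_pos: [0.5023, -0.3788, 0.1272]
ee_rot: [1.0, -0.021, 0.0, 0.0]
wrist_force: [-1.5, 0.0, -2.3]
width: 0.0084
```

Request:
{"name": "send_rows", "arguments": {
  "steps": [
    [1,1,0,0,0],
    [1,1,0,0,0]
  ]
}}

```text
time: 16.55
ee_pos: [0.5032, -0.3788, 0.1272]
ee_rot: [1.0, -0.021, -0.0, 0.0]
wrist_force: [-1.4, 0.3, -2.6]
width: 0.0082
```

Request:
{"name": "send_rows", "arguments": {
  "steps": [
    [1,1,0,0,0],
    [1,1,0,0,0]
  ]
}}

```text
time: 16.8
ee_pos: [0.5043, -0.3789, 0.1272]
ee_rot: [1.0, -0.021, 0.0, 0.0]
wrist_force: [-2.9, -0.9, -1.5]
width: 0.0081
```

Request:
{"name": "send_rows", "arguments": {
  "steps": [
    [1,1,0,0,0],
    [1,1,0,0,0]
  ]
}}

```text
time: 17.05
ee_pos: [0.5051, -0.3789, 0.1271]
ee_rot: [1.0, -0.021, -0.0, -0.0]
wrist_force: [-3.2, -0.0, -2.7]
width: 0.0081
```

Request:
{"name": "send_rows", "arguments": {
  "steps": [
    [1,1,0,0,0],
    [1,1,0,0,0]
  ]
}}

```text
time: 17.3
ee_pos: [0.5054, -0.3788, 0.127]
ee_rot: [1.0, -0.021, -0.001, -0.0]
wrist_force: [-5.9, 1.6, -0.1]
width: 0.0084
```

```bash
python3 - <<'E'
from h import *
from rel import rel
go(505,-398,73,-2.4)
p,d,W=wfit(zr=(0.027,0.050)); cv2.imwrite("pics/w5.png",p)
rel(W)
E
```

```text
t 17.3 grasp [ 505.3 -378.8   73.1] yaw -2.43 F [-5.9   1.58 -0.13] M [ 0.307  1.409 -0.015] w 0.0084 zaxis [-1.7e-03  8.0e-04 -1.0e+00] q [ 0.05  0.52  0.69  1.72 -0.38  1.03  0.83]
target 505 -398 73 -2.4 -> shift [ 0.6 19.2  0. ] turn -0.0006
lid [363, 0, 149, 52, 6199] [ 629.8 -240.3] [118.7  38.4] 5.1 zmed 0.0386
lid [460, 142, 52, 65, 1381] [ 656.4 -340. ] [41.5 22.9] 72.99 zmed 0.0374
lid [235, 162, 203, 150, 19652] [ 556.3 -392.7] [113.8 131.1] 86.34 zmed 0.0386
lid [419, 293, 48, 36, 868] [ 653.4 -454.6] [38.1 22.2] 1.29 zmed 0.0404
grip [219, 212, 81, 99, 3426] [ 504.3 -374.6] [47.4 32.3] 60.65 zmed 0.0785
grip [452, 332, 20, 26, 232] [ 653.3 -460.5] [10.7  9.6] 30.18 zmed 0.0731Traceback (most recent call last):
  File "<stdin>", line 5, in <module>
  File "rel.py", line 14, in rel
    sy=(side[:,1].max(),np.percentile(side[:,1],[2,98]))
        ~~~~~~~~~~~~~^^
    return umr_maximum(a, axis, None, out, keepdims, initial, where)
ValueError: zero-size array to reduction operation maximum which has no identity
```

View pics/w5.png

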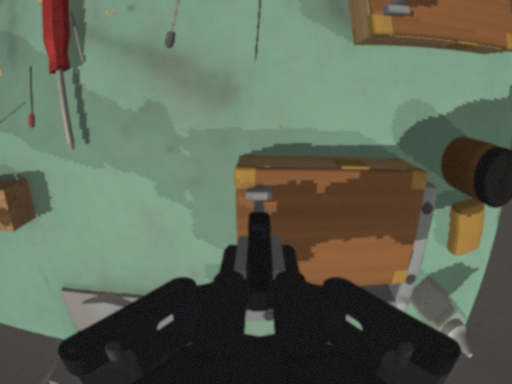

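Request:
{"name": "send_rows", "arguments": {
  "steps": [
    [1,-1.5,0,0,0],
    [1,-1.5,6,0,0],
    [1,-1.5,12,0,0],
    [1,-1.5,15,0,0],
    [1,-1.5,15,0,0]
  ]
}}

```text
time: 17.98
ee_pos: [0.5044, -0.3891, 0.1283]
ee_rot: [1.0, -0.019, -0.001, -0.005]
wrist_force: [-13.5, 25.0, 25.7]
width: 0.0079
```

Request:
{"name": "send_rows", "arguments": {
  "steps": [
    [1,0,1,0,0],
    [1,0,1,0,0]
  ]
}}

```text
time: 18.23
ee_pos: [0.5044, -0.3895, 0.1284]
ee_rot: [1.0, -0.019, -0.001, -0.006]
wrist_force: [-14.7, 26.8, 29.4]
width: 0.0086
```

Request:
{"name": "send_rows", "arguments": {
  "steps": [
    [1,0,1,0,0],
    [1,0,1,0,0]
  ]
}}

```text
time: 18.48
ee_pos: [0.5044, -0.39, 0.1285]
ee_rot: [1.0, -0.019, -0.001, -0.006]
wrist_force: [-15.6, 29.6, 31.9]
width: 0.0082
```

```bash
python3 - <<'E'
from h import *
state()
p,d,W=wfit(zr=(0.027,0.050)); cv2.imwrite("pics/w6.png",p)
E
```

```text
t 18.475 grasp [ 504.3 -389.3   74.6] yaw -2.18 F [-15.59  29.63  31.94] M [6.838 3.662 0.35 ] w 0.0082 zaxis [-0.0023  0.0123 -0.9999] q [ 0.08  0.54  0.68  1.7  -0.39  1.05  0.85]
lid [364, 0, 148, 40, 4379] [ 631.4 -250.4] [119.6  29.4] 11.17 zmed 0.0384
lid [461, 128, 45, 65, 1340] [ 656.3 -340.8] [41.5 23.6] 79.63 zmed 0.0374
lid [231, 151, 208, 154, 21343] [ 555.7 -396.2] [113.4 133.1] 87.58 zmed 0.0417
lid [422, 283, 48, 50, 964] [ 652.7 -462.1] [30.7 28.7] 50.37 zmed 0.0419
grip [219, 205, 81, 104, 3382] [ 504.2 -383.6] [46.9 32. ] 60.14 zmed 0.0807
grip [455, 322, 22, 25, 279] [ 652.7 -462. ] [12.4  9.2] 37.94 zmed 0.0719
```

View pics/w6.png

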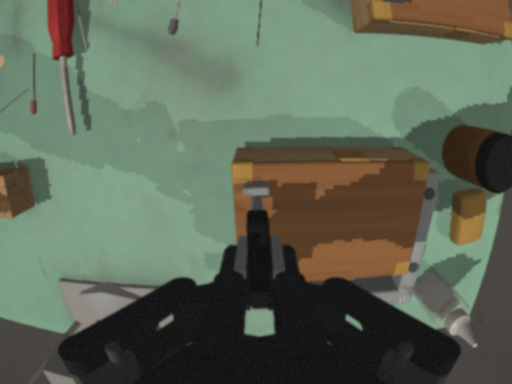

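```bash
python3 - <<'E'
from h import *
s=arm.observe();p,d=arm.snapshot("wrist");W=wcloud(d,s);np.save("pics/w6.npy",W)
state()
Z=W[...,2]
def plane(m):
    q=W[m];q=q[np.isfinite(q).all(1)];A=np.c_[q[:,:2]-q[:,:2].mean(0),np.ones(len(q))]
    c,*_=np.linalg.lstsq(A,q[:,2],rcond=None);r=q[:,2]-A@c
    print(len(q),"mean",np.round(q.mean(0),4),"slopes",np.round(c[:2],4),"res",r.std().round(5))
m=np.zeros(Z.shape,bool);m[175:265,275:395]=1
plane(m)
b=np.zeros(Z.shape,bool);b[100:130,200:350]=1
plane(b)
# stop tops
for u,v in [(432,180),(425,215),(418,240),(405,290),(380,288),(355,284),(100,295),(120,300)]: print(u,v,np.round(W[v,u],4))
# profile down column through right side
for v in range(240,305,4): print(v,[np.round(W[v,u],3).tolist() for u in (330,370,395)])
E
```

```text
t 18.575 grasp [ 504.3 -389.3   74.6] yaw -2.18 F [-15.74  29.29  31.  ] M [6.903 3.656 0.297] w 0.0081 zaxis [-0.0022  0.0123 -0.9999] q [ 0.08  0.54  0.68  1.7  -0.39  1.05  0.85]
10749 mean [ 0.5497 -0.3773  0.0431] slopes [-0.1013  0.0341] res 0.00629
4484 mean [ 0.5177 -0.3184 -0.0015] slopes [-0.0007  0.0018] res 0.00066
432 180 [ 0.6174 -0.3574  0.0335]
425 215 [ 0.6163 -0.382   0.0321]
418 240 [ 0.6142 -0.4006  0.0317]
405 290 [ 0.6118 -0.4422  0.032 ]
380 288 [ 0.5923 -0.4407  0.0274]
355 284 [ 0.5426 -0.3785  0.1052]
100 295 [ 0.3683 -0.452   0.0176]
120 300 [ 0.3854 -0.4575  0.0148]
240 [[0.547, -0.391, 0.041], [0.573, -0.392, 0.042], [0.591, -0.394, 0.041]]
244 [[0.547, -0.394, 0.04], [0.574, -0.396, 0.04], [0.592, -0.397, 0.04]]
248 [[0.547, -0.396, 0.041], [0.574, -0.398, 0.041], [0.592, -0.4, 0.04]]
252 [[0.548, -0.399, 0.04], [0.574, -0.402, 0.04], [0.593, -0.403, 0.04]]
256 [[0.548, -0.402, 0.041], [0.575, -0.404, 0.04], [0.593, -0.407, 0.039]]
260 [[0.548, -0.405, 0.04], [0.575, -0.408, 0.04], [0.594, -0.41, 0.04]]
264 [[0.549, -0.408, 0.04], [0.576, -0.411, 0.04], [0.594, -0.413, 0.04]]
268 [[0.549, -0.411, 0.04], [0.577, -0.415, 0.038], [0.596, -0.417, 0.038]]
272 [[0.549, -0.415, 0.039], [0.577, -0.417, 0.039], [0.596, -0.42, 0.038]]
276 [[0.549, -0.418, 0.039], [0.578, -0.421, 0.038], [0.606, -0.435, 0.022]]
280 [[0.534, -0.379, 0.1], [0.588, -0.44, 0.016], [0.605, -0.437, 0.025]]
284 [[0.533, -0.378, 0.104], [0.586, -0.44, 0.022], [0.605, -0.44, 0.026]]
288 [[0.532, -0.379, 0.106], [0.584, -0.44, 0.027], [0.604, -0.441, 0.029]]
292 [[0.532, -0.378, 0.109], [0.583, -0.441, 0.031], [0.603, -0.443, 0.032]]
296 [[0.532, -0.38, 0.11], [0.546, -0.378, 0.115], [0.604, -0.447, 0.032]]
300 [[0.532, -0.381, 0.111], [0.545, -0.378, 0.116], [0.604, -0.45, 0.033]]
304 [[0.532, -0.383, 0.11], [nan, nan, nan], [0.626, -0.484, -0.003]]
```

Request:
{"name": "send_rows", "arguments": {
  "steps": [
    [1,-1,-6,0,0],
    [1,-2,-12,-0.5,0],
    [1,-3,-17,-1,0],
    [1,-4,-17,-1.5,0],
    [1,-4,-17,-1.5,0]
  ]
}}

```text
time: 19.2
ee_pos: [0.5009, -0.3788, 0.1287]
ee_rot: [1.0, -0.021, 0.0, 0.0]
wrist_force: [0.8, -0.1, -3.6]
width: 0.0082
```

```bash
python3 - <<'E'
from h import *
go(505,-398,73,-2.4)
p,d,W=wfit(zr=(0.036,0.050)); cv2.imwrite("pics/w7.png",p); np.save("pics/w7.npy",W)
m=np.zeros(W.shape[:2],bool);m[180:262,275:390]=1
q=W[m];q=q[np.isfinite(q).all(1)&(np.abs(q[:,2]-.04)<.008)];A=np.c_[q[:,:2]-q[:,:2].mean(0),np.ones(len(q))]
c,*_=np.linalg.lstsq(A,q[:,2],rcond=None);print(len(q),q.mean(0),c)
E
```

```text
t 19.2 grasp [ 500.9 -378.8   74.8] yaw -2.41 F [ 0.76 -0.11 -3.56] M [-0.077 -0.23   0.05 ] w 0.0082 zaxis [ 2.e-04 -0.e+00 -1.e+00] q [ 0.04  0.51  0.69  1.73 -0.38  1.03  0.83]
target 505 -398 73 -2.4 -> shift [ 4.9 19.   1.8] turn -0.0001
lid [375, 0, 137, 52, 5540] [ 631.1 -246.3] [120.6  37.9] 12.49 zmed 0.0387
lid [470, 145, 40, 61, 807] [ 655.8 -340.6] [40.9 19.9] 78.28 zmed 0.0435
lid [233, 158, 195, 125, 17963] [ 546.1 -373.9] [ 83.1 116.5] 88.68 zmed 0.0407
lid [427, 296, 42, 35, 621] [ 652.5 -455.9] [37.4 22.8] 7.25 zmed 0.0451
grip [219, 207, 81, 103, 3373] [ 501.1 -373.9] [46.1 32.6] 56.03 zmed 0.0806
grip [454, 329, 21, 25, 257] [ 652.8 -462.7] [11.3  9.4] 59.42 zmed 0.0718
8996 [ 0.54648996 -0.36832053  0.04063421] [-0.01031435  0.03524131  0.04063421]
```

Request:
{"name": "send_rows", "arguments": {
  "steps": [
    [1,0,0,1,0],
    [1,0,0,2,0],
    [1,0,0,2,0],
    [0,0,0,2,0],
    [0,0,0,2,0],
    [0,0,0,2,0],
    [0,0,0,2,0],
    [0,0,0,-30,0],
    [0,0,0,-60,0],
    [0,0,0,-60,0]
  ]
}}

```text
time: 20.5
ee_pos: [0.5016, -0.3797, 0.1911]
ee_rot: [1.0, -0.021, 0.002, 0.001]
wrist_force: [-0.1, 0.0, 0.7]
width: 0.0851
```

```bash
python3 - <<'E'
from h import *
s,R,p0,y=state()
p,d,W=wfit(zr=(0.027,0.050)); cv2.imwrite("pics/w8.png",p); np.save("pics/w8.npy",W)
from rel import rel
rel(W)
E
```

```text
t 20.5 grasp [ 501.8 -379.8  137.2] yaw -2.42 F [-0.15  0.02  0.71] M [ 0.011 -0.005  0.016] w 0.0851 zaxis [ 0.0036 -0.002  -1.    ] q [ 0.01  0.44  0.73  1.68 -0.32  1.13  0.79]
lid [337, 0, 131, 57, 6063] [ 629.2 -233.6] [118.  52.] 5.1 zmed 0.0386
lid [420, 129, 43, 47, 742] [ 657.1 -339.3] [41.6 22.9] 67.84 zmed 0.0371
lid [239, 139, 162, 130, 13978] [ 554.2 -391.3] [119.4 135.6] 87.0 zmed 0.0385
lid [247, 255, 96, 18, 1440] [ 532.8 -443.3] [14.8 87.2] 87.56 zmed 0.0324
lid [395, 254, 40, 42, 628] [ 653.  -462.3] [30.2 28.7] 45.21 zmed 0.043
grip [364, 0, 23, 23, 443] [ 584.3 -237.6] [10.3 16.4] 4.33 zmed 0.0773
grip [249, 170, 16, 75, 1123] [ 501.2 -371.3] [49.2  9.9] 87.96 zmed 0.0784Traceback (most recent call last):
  File "<stdin>", line 5, in <module>
  File "rel.py", line 14, in rel
    sy=(side[:,1].max(),np.percentile(side[:,1],[2,98]))
        ~~~~~~~~~~~~~^^
    return umr_maximum(a, axis, None, out, keepdims, initial, where)
ValueError: zero-size array to reduction operation maximum which has no identity
```

View pics/w8.png

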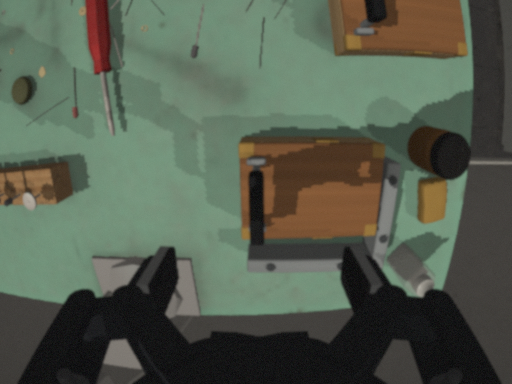

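```bash
python3 - <<'E'
from h import *
go(546,-300,137,-2.4)
W=np.load("pics/w8.npy");Z=W[...,2]
m=np.zeros(Z.shape,bool);m[135:245,275:395]=1;m&=(Z>.036)&(Z<.042);q=W[m]
for x0 in (.53,.545,.56,.58):
    k=q[np.abs(q[:,0]-x0)<.003]; print(x0,k[:,1].min(),k[:,1].max())
E
```

```text
t 20.55 grasp [ 501.2 -379.1  135.6] yaw -2.4 F [-0.42 -0.09 -0.1 ] M [-0.001  0.024  0.04 ] w 0.0851 zaxis [ 1.7e-03 -8.0e-04 -1.0e+00] q [ 0.01  0.45  0.73  1.69 -0.32  1.13  0.79]
target 546 -300 137 -2.4 -> shift [ 41.4 -80.9  -1.3] turn -0.0001
0.53 -0.412156627307153 -0.3329178612169207
0.545 -0.4144954821115857 -0.3331797614640075
0.56 -0.41477968960795736 -0.3325626333098636
0.58 -0.4131142880382919 -0.33360778152954146
```

Request:
{"name": "send_rows", "arguments": {
  "steps": [
    [1,20,-40,0,0],
    [1,41,-81,0,0],
    [1,41,-81,20,0],
    [1,41,-81,50,0],
    [1,41,-81,80,0],
    [1,41,-81,99,0],
    [1,41,-81,99,0],
    [1,41,-81,99,0]
  ]
}}

```text
time: 21.55
ee_pos: [0.5453, -0.3001, 0.0905]
ee_rot: [1.0, -0.021, 0.0, 0.0]
wrist_force: [-0.2, -0.3, 0.9]
width: -0.0002
```

```bash
python3 - <<'E'
from h import *
state()
E
```

```text
t 21.55 grasp [ 545.4 -300.1   36.6] yaw -2.43 F [-0.2  -0.31  0.86] M [-0.008 -0.017 -0.001] w -0.0002 zaxis [ 8.e-04 -7.e-04 -1.e+00] q [-0.07  0.55  0.65  1.77 -0.4   0.96  0.7 ]
```

Request:
{"name": "send_rows", "arguments": {
  "steps": [
    [1,0,8,0,0],
    [1,0,16,0,0],
    [1,0,22,0,0],
    [1,0,26,0,0],
    [1,0,30,0,0],
    [1,0,34,0,0],
    [1,0,36,0,0]
  ]
}}

```text
time: 22.42
ee_pos: [0.5445, -0.3338, 0.0899]
ee_rot: [1.0, -0.02, 0.0, -0.002]
wrist_force: [-0.5, 8.1, 7.1]
width: -0.0
```

```bash
python3 - <<'E'
from h import *
state()
p,d=arm.snapshot("wrist"); cv2.imwrite("pics/w9.png",p)
t,d=arm.snapshot("top"); cv2.imwrite("pics/t9.png",cv2.resize(t[110:210,240:400],None,fx=4,fy=4,interpolation=cv2.INTER_CUBIC))
from fit import fit
fit(d,None)
E
```

```text
t 22.425 grasp [ 544.5 -333.6   36. ] yaw -2.32 F [-0.55  8.08  7.11] M [ 1.73  -0.065  0.018] w -0.0 zaxis [ 6.e-04  3.e-03 -1.e+00] q [-0.01  0.58  0.65  1.73 -0.41  0.98  0.76]
lid comp [154, 125, 34, 43, 1092] rect [631.7  81.7] [ 82.5 118. ] 83.38 z 0.039
lid comp [261, 125, 32, 43, 1076] rect [ 627.7 -219.5] [117.2  83.3] 3.92 z 0.0392
grip comp [157, 157, 19, 6, 80] rect [586.6  86.7] [50.3 11. ] 82.16 z 0.0851 [0.5858 0.0858 0.0772]
grip comp [270, 156, 19, 6, 77] rect [ 582.6 -222.3] [ 9.9 49.6] 3.68 z 0.0842 [ 0.5819 -0.2214  0.0778]
grip comp [339, 186, 10, 5, 35] rect [ 500.  -395.4] [25.1 10.1] 85.64 z 0.0833 [ 0.499  -0.3979  0.0773]
```

View pics/w9.png

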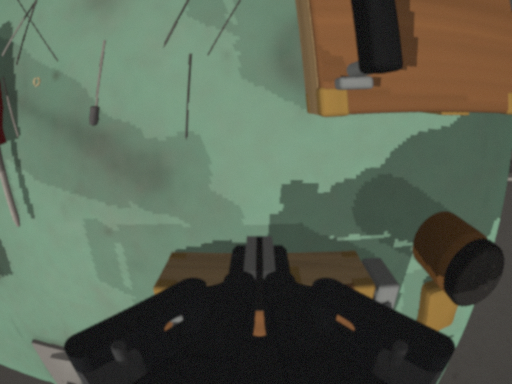

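View pics/t9.png

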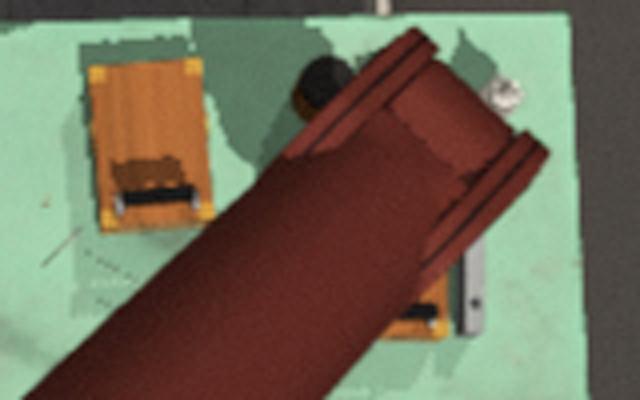

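Request:
{"name": "send_rows", "arguments": {
  "steps": [
    [1,0,0,-1,0],
    [1,0,2,-2,0],
    [1,0,4,-2.5,0],
    [1,0,4,-2.5,0]
  ]
}}

```text
time: 23.02
ee_pos: [0.5431, -0.34, 0.0922]
ee_rot: [1.0, -0.021, -0.0, 0.0]
wrist_force: [-1.1, 1.1, -0.7]
width: -0.0002
```

```bash
python3 - <<'E'
from h import *
state()
E
```

```text
t 23.025 grasp [ 543.1 -340.    38.3] yaw -2.44 F [-1.1   1.1  -0.71] M [0.367 0.09  0.083] w -0.0002 zaxis [-4.e-04 -3.e-04 -1.e+00] q [-0.    0.58  0.65  1.72 -0.41  0.98  0.76]
```

Request:
{"name": "send_rows", "arguments": {
  "steps": [
    [1,0,1.5,-0.4,0],
    [1,0,3,-0.8,0],
    [1,0,4.5,-1.2,0],
    [1,0,6,-1.6,0],
    [1,0,6,-1.8,0]
  ]
}}

```text
time: 23.65
ee_pos: [0.5431, -0.3458, 0.0941]
ee_rot: [1.0, -0.021, 0.0, 0.0]
wrist_force: [-0.7, 1.7, -1.9]
width: -0.0
```

```bash
python3 - <<'E'
from h import *
state()
E
```

```text
t 23.65 grasp [ 543.1 -345.8   40.2] yaw -2.42 F [-0.74  1.68 -1.91] M [ 0.412  0.077 -0.008] w -0.0 zaxis [ 0.e+00 -4.e-04 -1.e+00] q [ 0.01  0.58  0.65  1.71 -0.41  0.99  0.77]
```

Request:
{"name": "send_rows", "arguments": {
  "steps": [
    [1,0,1,-0.2,0],
    [1,0,2,-0.4,0],
    [1,0,2,-0.4,0]
  ]
}}

```text
time: 24.02
ee_pos: [0.5437, -0.3467, 0.0944]
ee_rot: [1.0, -0.021, 0.0, -0.0]
wrist_force: [1.2, 4.6, -2.3]
width: -0.0
```

```bash
python3 - <<'E'
from h import *
state()
E
```

```text
t 24.025 grasp [ 543.8 -346.7   40.5] yaw -2.36 F [ 1.21  4.56 -2.32] M [ 0.995 -0.382 -0.001] w -0.0 zaxis [ 6.e-04  8.e-04 -1.e+00] q [ 0.01  0.58  0.65  1.71 -0.41  0.99  0.77]
```

Request:
{"name": "send_rows", "arguments": {
  "steps": [
    [1,0,1,0,0],
    [1,0,1,0,0],
    [1,0,1,0,0]
  ]
}}

```text
time: 24.4
ee_pos: [0.544, -0.3471, 0.0943]
ee_rot: [1.0, -0.02, 0.0, -0.001]
wrist_force: [2.5, 6.6, -2.6]
width: 0.0002
```

```bash
python3 - <<'E'
from h import *
state()
t,d=arm.snapshot("top"); cv2.imwrite("pics/t10.png",cv2.resize(t[110:210,240:400],None,fx=4,fy=4,interpolation=cv2.INTER_CUBIC))
E
```

```text
t 24.4 grasp [ 544.1 -347.    40.4] yaw -2.33 F [ 2.51  6.59 -2.58] M [ 1.394 -0.594 -0.01 ] w 0.0002 zaxis [ 9.0e-04  1.5e-03 -1.0e+00] q [ 0.01  0.58  0.65  1.71 -0.41  0.99  0.77]
```

View pics/t10.png

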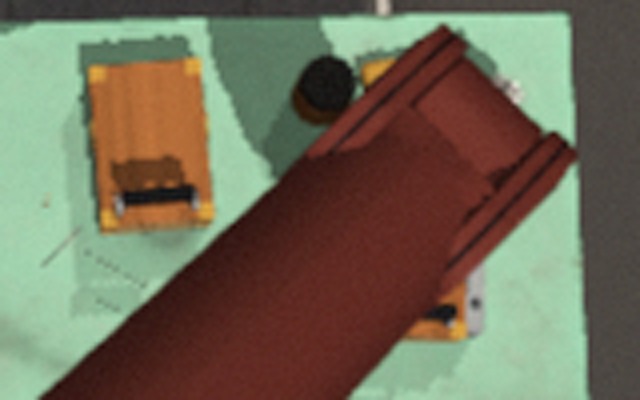

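Request:
{"name": "send_rows", "arguments": {
  "steps": [
    [1,0,-6,0,0],
    [1,0,-16,0,0],
    [1,0,-18,-30,0],
    [1,0,-18,-80,0],
    [1,0,-18,-100,0],
    [1,0,-18,-100,0]
  ]
}}

```text
time: 25.2
ee_pos: [0.5444, -0.3308, 0.1959]
ee_rot: [1.0, -0.021, 0.001, 0.001]
wrist_force: [-0.6, -0.1, -1.3]
width: 0.0
```

```bash
python3 - <<'E'
from h import *
W=cloud("top",np.load("pics/top0.npy"))
m=(W[...,0]>.3)&(W[...,0]<.56)&(W[...,1]<-.42)&(W[...,1]>-.62)&(W[...,2]>.05)
q=W[m]
for x0 in np.arange(.3,.56,.02):
    k=q[np.abs(q[:,0]-x0)<.01]
    if len(k): print(round(x0,2),len(k),"ymax",k[:,1].max().round(3),"z",k[:,2].min().round(3),k[:,2].max().round(3))
go(457,-397,100,-2.4)
p,d,W=wfit(zr=(0.027,0.050)); cv2.imwrite("pics/w11.png",p); np.save("pics/w11.npy",W)
E
```

```text
0.3 642 ymax -0.469 z 0.18 0.562
0.32 1321 ymax -0.467 z 0.07 0.565
0.34 1327 ymax -0.464 z 0.051 0.569
0.36 1341 ymax -0.465 z 0.051 0.572
0.38 1301 ymax -0.465 z 0.05 0.575
0.4 1124 ymax -0.491 z 0.051 0.579
0.42 1118 ymax -0.554 z 0.053 0.582
0.44 1120 ymax -0.554 z 0.05 0.584
0.46 1123 ymax -0.554 z 0.053 0.586
0.48 1133 ymax -0.554 z 0.05 0.59
0.5 1142 ymax -0.554 z 0.05 0.593
0.52 1133 ymax -0.554 z 0.054 0.597
0.54 1150 ymax -0.554 z 0.052 0.598
0.56 575 ymax -0.554 z 0.056 0.6
t 25.2 grasp [ 544.5 -330.9  142. ] yaw -2.41 F [-0.63 -0.11 -1.33] M [0.038 0.025 0.057] w 0.0 zaxis [ 0.0029 -0.0011 -1.    ] q [-0.07  0.45  0.71  1.66 -0.32  1.15  0.69]
target 457 -397 100 -2.4 -> shift [-84.8  69.7  41.9] turn -0.0002
lid [281, 8, 147, 105, 12060] [ 628.5 -217.6] [117.2  83.5] 3.68 zmed 0.0387
lid [372, 182, 47, 47, 681] [ 658.5 -335.8] [41.  21.9] 46.52 zmed 0.0371
lid [195, 215, 155, 71, 5590] [ 555.3 -382.6] [ 68.2 134.3] 87.76 zmed 0.0383
grip [300, 14, 25, 77, 1397] [ 583.7 -220.5] [10.7 50.2] 3.89 zmed 0.0783
grip [198, 261, 16, 25, 300] [ 501.6 -379.6] [20.1  9.9] 87.12 zmed 0.0767
```

View pics/w11.png

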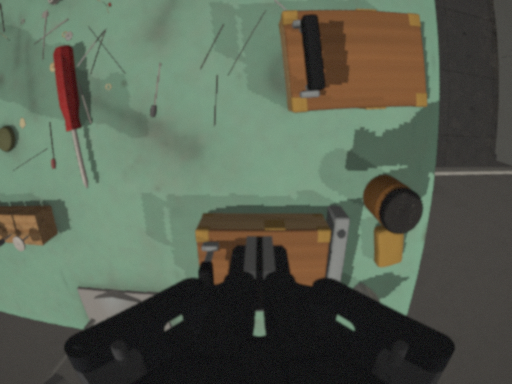

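Request:
{"name": "send_rows", "arguments": {
  "steps": [
    [1,-40,33,0,0],
    [1,-85,70,0,0],
    [1,-85,70,0,0],
    [1,-85,70,40,0],
    [1,-85,70,80,0],
    [1,-85,70,100,0],
    [1,-85,70,100,0],
    [1,-85,70,100,0]
  ]
}}

```text
time: 26.25
ee_pos: [0.4565, -0.3973, 0.0955]
ee_rot: [1.0, -0.021, 0.001, 0.0]
wrist_force: [-0.2, -0.5, 0.3]
width: -0.0001
```

```bash
python3 - <<'E'
from h import *
state()
p,d=arm.snapshot("wrist"); cv2.imwrite("pics/w12.png",p)
E
```

```text
t 26.25 grasp [ 456.5 -397.4   41.6] yaw -2.41 F [-0.21 -0.5   0.3 ] M [ 0.001  0.014 -0.009] w -0.0001 zaxis [ 0.0011 -0.001  -1.    ] q [ 0.1   0.52  0.69  1.82 -0.4   0.95  0.92]
```

View pics/w12.png

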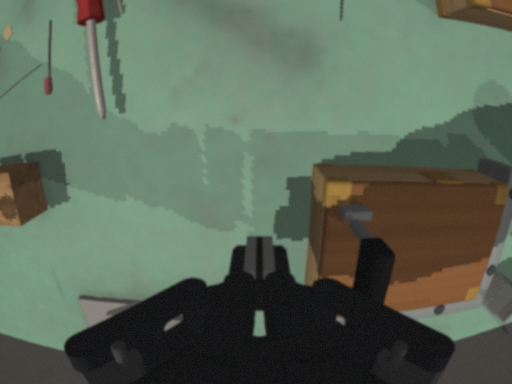

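Request:
{"name": "send_rows", "arguments": {
  "steps": [
    [1,6,0,0,0],
    [1,11,0,0,0],
    [1,13,0,0,0],
    [1,14,0,0,0],
    [1,14,0,0,0]
  ]
}}

```text
time: 26.92
ee_pos: [0.4699, -0.3974, 0.0944]
ee_rot: [1.0, -0.021, -0.0, -0.0]
wrist_force: [-0.0, 0.5, 0.3]
width: 0.0001
```

Request:
{"name": "send_rows", "arguments": {
  "steps": [
    [1,1,0,-0.3,0],
    [1,2,0,-0.6,0],
    [1,2,0,-0.6,0]
  ]
}}

```text
time: 27.3
ee_pos: [0.472, -0.3975, 0.095]
ee_rot: [1.0, -0.021, 0.0, 0.0]
wrist_force: [-0.9, 0.5, 0.8]
width: -0.0001
```

Request:
{"name": "send_rows", "arguments": {
  "steps": [
    [1,1,0,-0.3,0],
    [1,2,0,-0.6,0],
    [1,2,0,-0.6,0]
  ]
}}

```text
time: 27.68
ee_pos: [0.4735, -0.3976, 0.0954]
ee_rot: [1.0, -0.021, -0.0, -0.0]
wrist_force: [-2.4, -0.0, -0.4]
width: -0.0
```

Request:
{"name": "send_rows", "arguments": {
  "steps": [
    [1,1,0,-0.3,0],
    [1,2,0,-0.6,0],
    [1,2,0,-0.6,0]
  ]
}}

```text
time: 28.05
ee_pos: [0.4758, -0.3976, 0.0961]
ee_rot: [1.0, -0.021, -0.0, -0.0]
wrist_force: [-2.8, 0.6, -1.2]
width: 0.0
```

```bash
python3 - <<'E'
from h import *
state()
p,d=arm.snapshot("wrist"); cv2.imwrite("pics/w13.png",p)
E
```

```text
t 28.05 grasp [ 475.8 -397.6   42.2] yaw -2.41 F [-2.79  0.59 -1.15] M [-0.015  0.631  0.04 ] w 0.0 zaxis [-4.e-04  1.e-04 -1.e+00] q [ 0.1   0.54  0.68  1.78 -0.41  0.97  0.9 ]
```

View pics/w13.png

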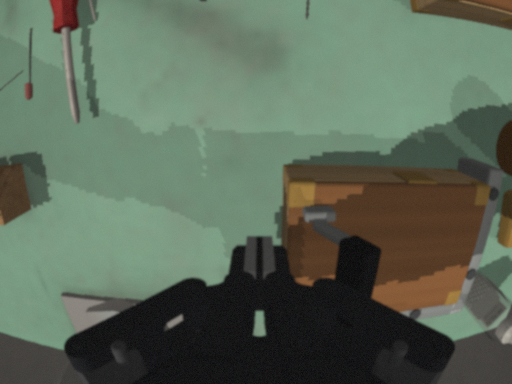

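Request:
{"name": "send_rows", "arguments": {
  "steps": [
    [1,1,0,-0.2,0],
    [1,1,0,-0.2,0]
  ]
}}

```text
time: 28.35
ee_pos: [0.477, -0.3977, 0.0964]
ee_rot: [1.0, -0.021, 0.0, 0.0]
wrist_force: [-2.7, 0.6, -1.9]
width: 0.0002
```

Request:
{"name": "send_rows", "arguments": {
  "steps": [
    [1,1,0,-0.2,0],
    [1,1,0,-0.2,0]
  ]
}}

```text
time: 28.6
ee_pos: [0.4772, -0.3977, 0.0964]
ee_rot: [1.0, -0.021, -0.001, -0.0]
wrist_force: [-5.6, 0.8, -0.5]
width: 0.0001
```

```bash
python3 - <<'E'
from h import *
state()
E
```

```text
t 28.6 grasp [ 477.2 -397.7   42.5] yaw -2.43 F [-5.56  0.78 -0.5 ] M [ 0.179  1.132 -0.002] w 0.0001 zaxis [-1.3e-03  6.0e-04 -1.0e+00] q [ 0.1   0.55  0.68  1.77 -0.41  0.97  0.9 ]
```

Request:
{"name": "send_rows", "arguments": {
  "steps": [
    [1,1,0,0,0],
    [1,1,0,0,0]
  ]
}}

```text
time: 28.85
ee_pos: [0.4774, -0.3977, 0.0964]
ee_rot: [1.0, -0.021, -0.001, -0.001]
wrist_force: [-9.5, 2.3, 2.3]
width: -0.0001
```

```bash
python3 - <<'E'
from h import *
state()
E
```

```text
t 28.85 grasp [ 477.3 -397.7   42.5] yaw -2.45 F [-9.47  2.32  2.29] M [0.503 1.841 0.012] w -0.0001 zaxis [-0.0025  0.0012 -1.    ] q [ 0.1   0.55  0.68  1.77 -0.41  0.97  0.9 ]
```

Request:
{"name": "send_rows", "arguments": {
  "steps": [
    [1,-6,0,0,0],
    [1,-20,0,0,0],
    [1,-22,0,-50,0],
    [1,-22,0,-105,0],
    [1,20,-35,-125,0],
    [1,60,-70,-125,0],
    [1,72,-85,-125,0],
    [1,72,-85,-125,0],
    [1,72,-85,-125,0]
  ]
}}

```text
time: 29.98
ee_pos: [0.5527, -0.3177, 0.2217]
ee_rot: [1.0, -0.022, -0.0, 0.0]
wrist_force: [-0.1, -0.3, -0.9]
width: -0.0
```

```bash
python3 - <<'E'
from h import *
state()
p,d,W=wfit(zr=(0.027,0.050)); cv2.imwrite("pics/w14.png",p); np.save("pics/w14.npy",W)
E
```

```text
t 29.975 grasp [ 552.7 -317.8  167.8] yaw -2.55 F [-0.1  -0.26 -0.86] M [-0.024  0.013  0.034] w -0.0 zaxis [-5.e-04 -7.e-04 -1.e+00] q [-0.1   0.43  0.73  1.63 -0.3   1.2   0.65]
lid [270, 30, 136, 97, 10482] [ 628.4 -217.7] [117.3  82.4] 3.54 zmed 0.0387
lid [198, 218, 137, 68, 4495] [ 557.1 -383.9] [ 71.7 131.4] 87.13 zmed 0.0382
grip [285, 41, 23, 69, 1064] [ 583.8 -220.6] [10.6 49.8] 3.79 zmed 0.0784
grip [201, 258, 15, 28, 314] [ 505.  -382.5] [25.9 10.2] 86.04 zmed 0.0775
```

View pics/w14.png

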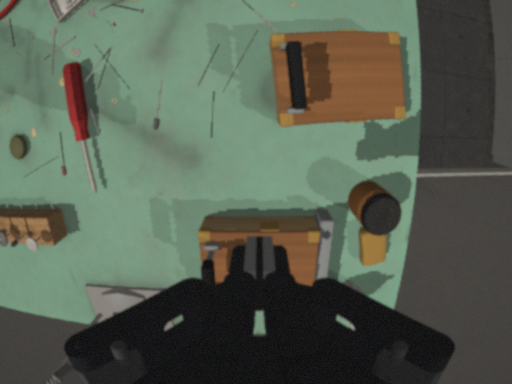

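Request:
{"name": "send_rows", "arguments": {
  "steps": [
    [1,-7,50,0,0],
    [1,-7,98,0,0],
    [1,-7,98,0,0],
    [1,-7,98,0,0]
  ]
}}

```text
time: 30.52
ee_pos: [0.5422, -0.4144, 0.2215]
ee_rot: [1.0, -0.022, -0.0, -0.0]
wrist_force: [0.7, 0.2, -1.2]
width: -0.0
```

```bash
cat > gaps.py <<'E'
from h import *
def gaps(W,c0=(0.5488,-0.40)):
    "top faces of case (z~.0385) and stop (z~.0325) in stop frame"
    Z=W[...,2]; ok=np.isfinite(Z)
    roi=(np.abs(W[...,0]-c0[0])<.11)&(np.abs(W[...,1]-c0[1])<.10)&ok
    S=roi&(Z>.0285)&(Z<.0355); C=roi&(Z>.0365)&(Z<.043)
    def big(M):
        M=cv2.erode(M.astype(np.uint8),np.ones((3,3)))
        n,L,st,_=cv2.connectedComponentsWithStats(M);i=1+np.argmax(st[1:,4]);return L==i
    Cb=big(C); r=cv2.minAreaRect((W[Cb][:,:2]*1000).astype(np.float32))
    print("case rect",np.round(r[0],1),np.round(r[1],1),round(r[2],2))
    q=W[S][:,:2]*1000; rs=cv2.minAreaRect(q.astype(np.float32)); print("stop rect",np.round(rs[0],1),np.round(rs[1],1),round(rs[2],2))
    return S,Cb
E
python3 - <<'E'
from gaps import *
state()
p,d,W=wfit(zr=(0.027,0.050)); cv2.imwrite("pics/w15.png",p); np.save("pics/w15.npy",W)
gaps(W)
E
```

```text
t 30.525 grasp [ 542.2 -414.4  167.6] yaw -2.54 F [ 0.69  0.23 -1.24] M [ 0.018 -0.05  -0.007] w -0.0 zaxis [-3.e-04  3.e-04 -1.e+00] q [ 0.08  0.53  0.72  1.51 -0.36  1.24  0.81]
lid [285, 0, 127, 20, 2292] [ 630.6 -250.1] [117.4  19.1] 4.12 zmed 0.0385
lid [198, 118, 150, 110, 13437] [ 556.3 -401.1] [103.7 131.9] 87.56 zmed 0.0384
grip [200, 150, 18, 66, 991] [ 504.3 -395.1] [49.4 10.6] 87.55 zmed 0.0782
grip [377, 241, 17, 19, 191] [ 652.8 -462.1] [13.2  8.9] 35.12 zmed 0.0715
case rect [ 549.  -396.6] [ 79.4 114.6] 87.26
stop rect [ 573.9 -393. ] [144.1 167.8] 88.31
```

View pics/w15.png

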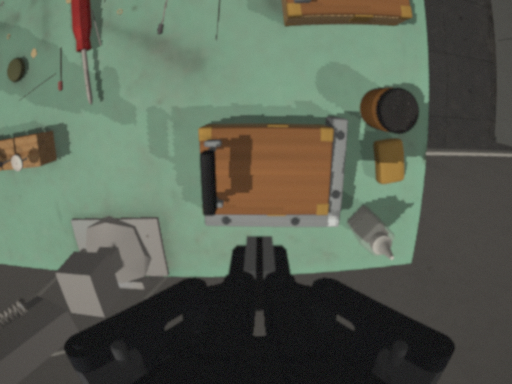

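```bash
python3 - <<'E'
from h import *
p=cv2.imread("pics/w15.png"); cv2.imwrite("pics/w15z.png",cv2.resize(p[110:235,190:355],None,fx=4.6,fy=4.6,interpolation=cv2.INTER_NEAREST))
W=np.load("pics/w15.npy")
for u in (250,300):
    print(u,[(v,np.round(W[v,u,1:]*1000,1).tolist()) for v in range(204,226)])
    print(u,[(v,np.round(W[v,u,1:]*1000,1).tolist()) for v in range(117,132)])
for v in (150,190): print(v,[(u,np.round(W[v,u,[0,2]]*1000,1).tolist()) for u in range(322,346)])
t,d=arm.snapshot("top"); cv2.imwrite("pics/t15.png",cv2.resize(t[110:210,240:400],None,fx=4,fy=4,interpolation=cv2.INTER_CUBIC))
E
```

```text
250 [(204, [-425.4, 39.7]), (205, [-427.0, 37.9]), (206, [-427.6, 39.1]), (207, [-428.6, 38.8]), (208, [-429.9, 38.0]), (209, [-430.7, 38.4]), (210, [-431.7, 38.4]), (211, [-432.2, 39.6]), (212, [-433.3, 39.2]), (213, [-434.9, 37.8]), (214, [-435.6, 38.3]), (215, [-438.8, 32.8]), (216, [-439.8, 32.7]), (217, [-440.3, 34.1]), (218, [-441.9, 32.7]), (219, [-442.8, 32.9]), (220, [-444.0, 32.6]), (221, [-444.8, 33.1]), (222, [-445.8, 33.2]), (223, [-447.0, 32.8]), (224, [-448.1, 32.6]), (225, [-449.5, 31.8])]
250 [(117, [-350.7, -1.2]), (118, [-351.7, -2.0]), (119, [-352.7, -1.3]), (120, [-353.7, -1.1]), (121, [-354.6, -1.1]), (122, [-355.7, -2.5]), (123, [-356.4, 1.2]), (124, [-356.5, 13.8]), (125, [-356.6, 24.1]), (126, [-356.8, 32.4]), (127, [-357.2, 38.1]), (128, [-358.1, 37.6]), (129, [-359.0, 37.1]), (130, [-359.6, 39.3]), (131, [-360.4, 39.4])]
300 [(204, [-427.8, 38.7]), (205, [-429.2, 37.4]), (206, [-429.4, 39.6]), (207, [-430.8, 38.3]), (208, [-431.6, 38.9]), (209, [-432.9, 38.0]), (210, [-433.5, 39.0]), (211, [-434.6, 38.6]), (212, [-435.7, 38.3]), (213, [-436.5, 38.7]), (214,
[... 978 characters left out ...]
 [615.1, 31.8]), (339, [615.9, 32.4]), (340, [616.8, 32.3]), (341, [617.5, 33.2]), (342, [618.3, 33.7]), (343, [619.3, 33.7]), (344, [620.5, 32.7]), (345, [621.9, 31.2])]
190 [(322, [599.5, 37.5]), (323, [600.3, 38.2]), (324, [601.3, 37.6]), (325, [601.9, 39.1]), (326, [602.9, 38.9]), (327, [603.8, 39.2]), (328, [604.7, 39.1]), (329, [607.2, 32.5]), (330, [608.3, 32.1]), (331, [609.3, 32.0]), (332, [610.3, 31.7]), (333, [611.0, 32.8]), (334, [612.0, 32.5]), (335, [612.8, 33.2]), (336, [613.7, 33.5]), (337, [614.8, 33.0]), (338, [615.5, 34.0]), (339, [616.7, 33.1]), (340, [617.8, 32.6]), (341, [619.0, 32.1]), (342, [629.5, -1.5]), (343, [630.3, -0.5]), (344, [631.8, -1.8]), (345, [nan, nan])]
```

View pics/w15z.png

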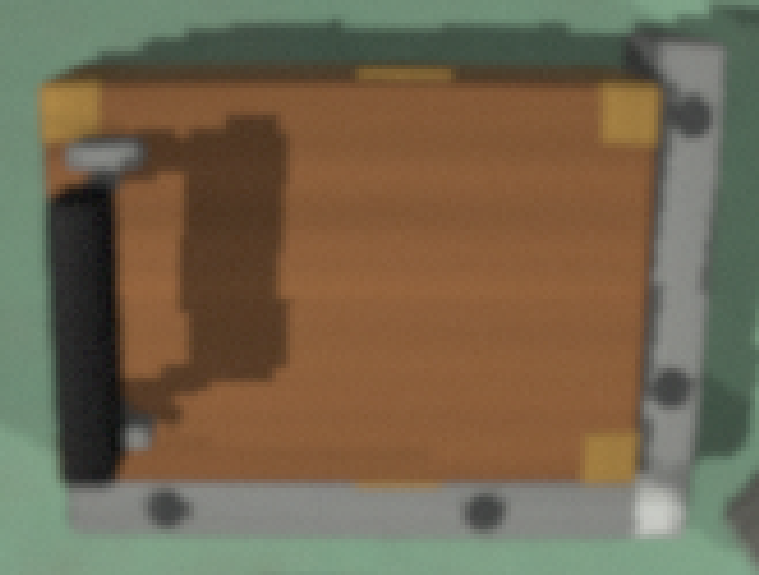

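```bash
python3 - <<'E'
from h import *
W=np.load("pics/w15.npy")
for u in (230,250,270,300,320):
    c=W[:,u]; k=[v for v in range(205,245) if 29<c[v,2]*1000<36]
    l=[v for v in range(120,220) if 36.5<c[v,2]*1000<43]
    print(u,"x",c[k[0],0].round(4),"bar y",c[k[0],1].round(4),c[k[-1],1].round(4),"outer->inner",(c[k[-1],1]-.0005+.014).round(4),"lid right",c[l[-1],1].round(4)-.0005,"lid left",c[l[0],1].round(4))
for v in (140,150,165,180,190,200):
    c=W[v]; k=[u for u in range(320,360) if 29<c[u,2]*1000<36]; l=[u for u in range(215,345) if 36.5<c[u,2]*1000<43]
    print(v,"y",c[k[0],1].round(4),"bar x",c[k[0],0].round(4),c[k[-1],0].round(4),"inner",(c[k[-1],0]+.0005-.014).round(4),"lid far",c[l[-1],0].round(4)+.0005)
E
```

```text
230 x 0.5145 bar y -0.4378 -0.4493 outer->inner -0.4358 lid right -0.4355 lid left -0.3563
250 x 0.5331 bar y -0.4388 -0.4498 outer->inner -0.4363 lid right -0.4361 lid left -0.3572
270 x 0.5518 bar y -0.4411 -0.4509 outer->inner -0.4374 lid right -0.4372 lid left -0.358
300 x 0.58 bar y -0.4409 -0.4521 outer->inner -0.4386 lid right -0.4382 lid left -0.3595
320 x 0.5991 bar y -0.4427 -0.4537 outer->inner -0.4402 lid right -0.4405 lid left -0.3599
140 y -0.3711 bar x 0.6099 0.6226 inner 0.6091 lid far 0.6082
150 y -0.3803 bar x 0.6094 0.6219 inner 0.6084 lid far 0.6071
165 y -0.3941 bar x 0.6087 0.621 inner 0.6075 lid far 0.607
180 y -0.4081 bar x 0.6079 0.6196 inner 0.6061 lid far 0.6059
190 y -0.4176 bar x 0.6072 0.619 inner 0.6055 lid far 0.6052
200 y -0.4275 bar x 0.6076 0.6182 inner 0.6047 lid far 0.6059
```

View pics/t15.png

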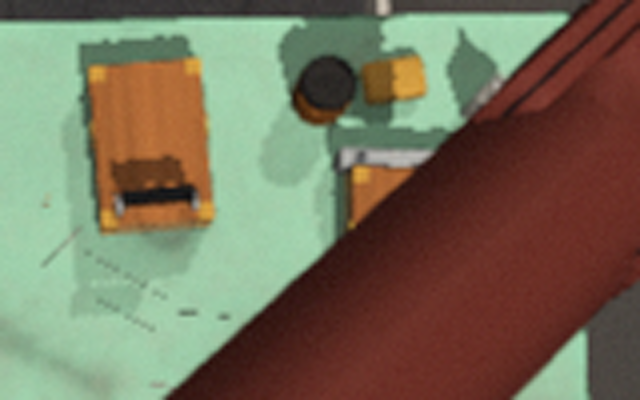

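Request:
{"name": "send_rows", "arguments": {
  "steps": [
    [1,0,-40,-40,0],
    [1,0,-100,-60,0],
    [1,0,-160,-60,0],
    [1,0,-220,-60,0],
    [1,0,-280,-60,0],
    [1,0,-340,-60,0],
    [1,0,-380,-60,0],
    [1,0,-380,-60,0],
    [1,0,-380,-60,0]
  ]
}}

```text
time: 31.75
ee_pos: [0.559, -0.0338, 0.2818]
ee_rot: [1.0, -0.02, 0.0, 0.0]
wrist_force: [0.3, -1.3, -1.5]
width: -0.0004
```

```bash
python3 - <<'E'
from h import *
from fit import fit
state()
t,d=arm.snapshot("top"); cv2.imwrite("pics/t16.png",cv2.resize(t[100:260,120:400],None,fx=2.8,fy=2.8,interpolation=cv2.INTER_CUBIC))
fit(d,None)
E
```

```text
t 31.75 grasp [559.  -33.8 227.9] yaw -2.35 F [ 0.31 -1.32 -1.54] M [-0.028  0.02  -0.022] w -0.0004 zaxis [ 2.e-04 -0.e+00 -1.e+00] q [-0.59  0.18  0.65  1.75 -0.11  1.25  0.05]
lid comp [261, 125, 32, 43, 1079] rect [ 627.5 -219.5] [116.6  83.3] 3.8 z 0.0392
lid comp [324, 147, 37, 47, 1483] rect [ 555.4 -402.4] [102.5 132. ] 87.84 z 0.0383
grip comp [270, 156, 19, 6, 79] rect [ 582.2 -222.1] [10.9 49.4] 5.29 z 0.0842 [ 0.5818 -0.2216  0.078 ]
grip comp [334, 185, 20, 4, 77] rect [ 502.8 -396.6] [49.   8.9] 88.75 z 0.0832 [ 0.5027 -0.3962  0.0784]
```

View pics/t16.png

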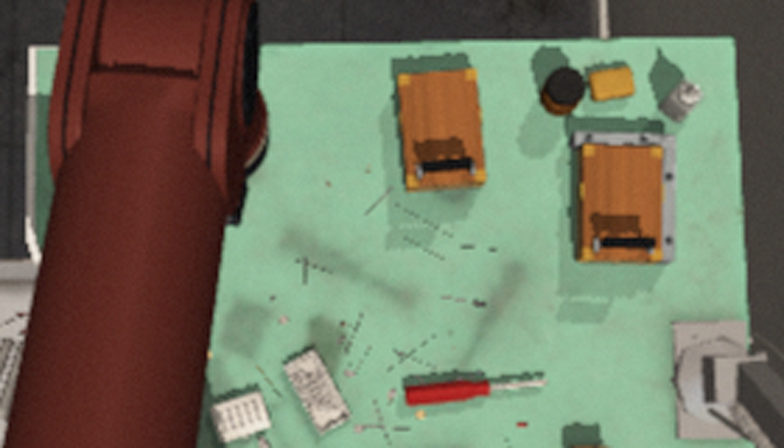

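The case sits square in the corner of the stop, against both bars (crop px about 580–665, 140–262). The right-hand empty case and the bystanders are unmoved, and the arm is clear, so I'm handing in.

```bash
python3 - <<'E'
from station import arm
print(arm.close_job())
E
```

```text
the job is handed in; nothing more can be done
None
```

The full case is home in the stop and the job is handed in, at about 32 s of the 67 s allowed. The close-out call gave no verdict.

**Finding it:** I raised the handle end of two cases by about 10 mm. The left case read about 1.2 N at the grip (empty). The middle one read about 4.3 N (full). I did not weigh the right-hand case.

**Moving it:** I dragged the middle case by its handle back into the lane, across to the stop and forward to the far bar.

**What went wrong:** My first sideways slide by the handle, made close to the far bar, rolled the case about 0.05 rad and jammed it. The wrist force reached about 30 N sideways, 32 N upward and 16 N backward. I backed off and let go so it settled flat, then pushed it home low down with closed fingers. Those last pushes took at most about 7 N to the right and 9.5 N forward. The force between case and stop during the jam was not measured directly, so I can't rule out that it came near the 25 N limit.

**Last checks:**
- **Fit in the stop:** the wrist depth view showed gaps of about 0.2 mm at the side bar and about 0.7 mm at the far bar, with about 0.3° between case and stop. A rougher fit of the case outline in the same view put it about 2 mm off the side bar, still inside the tolerance. The lid measured level.
- **Empty cases:** both stayed within about 1 mm of where they started. The left one was hidden behind the arm in the final picture and was last measured at 22 s.
- **Bystanders and arm:** the bystanders looked unmoved in the final picture, though I did not measure them. The gripper was clear of everything.

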